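# Clip the cover onto a model transport case and keep it pressed

## Robot

A 6-joint arm with a two-finger parallel gripper is mounted at the origin on a cart in front of the work surface, level with it; the furniture and walls round the work are solid. World frame = base frame: x ahead of the robot, y to its left, z up, the work surface at z = 0. Lengths are in m, angles in rad, forces in N, time in s.
With the tool pointing down it reaches from about 0.375 to 0.9 m from the base axis. Payload 3.1 kg.
Tool frame: the origin (TCP) lies at the very end of the fingers, on their centre line; the grasp point (between the pads) lies 19 mm behind it (env.pinch_z is the distance from the TCP to the grasp point, in m); y points along the fingers, x is the direction in which the jaws open and shut, and the axes are right-handed (so a half turn about y gives the same grasp; the last joint's range is limited). The gripper opens to 85 mm and grips with 20 to 120 N. Pads are 22 mm wide; open, the fingers measure 114 mm over their backs; the gripper's body (76 mm by 85 mm) begins 54 mm behind the grasp point. The pads swing forward as they close: fully open they stand 13 mm farther back than shut.
Start: joints at [-1.512, 0.527, 1.433, -0, 1.181, -0.178], TCP at [0.147, -0.607, 0.231] pointing down, gripper open.
Joint ranges: [-3.08, 3.08], [-0.75, 2.2], [0.22, 2.44], [-1.43, 4.57], [0, 2.65], [-2.85, 2.85]. Speed limits (rad/s): [2.79, 2.79, 3.14, 3.14, 3.14, 3.14].

## Interface

Orientations are given as a rotation vector (axis times angle).
In Python, from workcell import readout, get_image, calibration, job, find_in, silhouettes, place_of, env gives the robot as it stands.
- The arm moves only by the tool carry_out, never from a script. Its argument "plan" is a list that holds one entry, the list of rows, each a list of 7 numbers: the turn, a rotation vector about the world's x, y, z in rad, then the shift along the world's x, y, z in cm, then the finger opening in cm, from 0 to 8.54. A call has 1 to 8 rows; each row is the pose to reach, as a shift and turn from the pose measured when the call began; what a row does not reach only later rows make up. A row lasts 1/8 s, in which the tool goes at most 62.5 mm and 10.7 degrees, less where a joint would pass 70% of its speed; a pose out of reach is approached as far as the arm can. A call with a gripper value outside its range is refused whole. The fingers move at their own pace and stop on an object; "force" is the grip in N (left out, the last holds). Time passes only in rows, so rows that repeat a pose let the fingers close. It gives the time, the measured TCP pose, the force and the opening at its end, in the units of the state.
- readout.get_state(): the state, without advancing time (a new reading comes with each control period).
- get_image(name): name is "side" or "top"; returns the picture (480x640x3 uint8, red, green, blue); there is no depth.
- calibration(name): a dict with "K" (3x3 intrinsics, pixels), "k1" (the pictures are not rectified: a ray, as slopes to the right and down, at radius r is drawn at 1 + k1 r^2 times it, then the intrinsics apply), "world_from_camera" (4x4, takes a point from camera to world coordinates). Camera axes: x right, y up, looking along -z (the intrinsics and any distortion apply to the point x, -y, -z); pixel columns grow to the right and rows downward; lengths in m; the calibration is good to about 2 mm. A picture is of the moment at which its call begins. calibration takes no time and is no camera call.
- job.job_done(): hands the job in, once; it reports no verdict.
Trained networks look in the newest picture that a camera, given by its name, has taken for a name from the list of things; names that differ only in an ending like _2 or _b are one class to them, and where a whole thing is asked for, a point or a joint stands for the part that bears it (a point fixed in the world has none). Each returns a list of dicts, best first, with "p" (0 to 1); they miss things now and then, are a little off and sometimes report something else, mostly with a low value. They report only what shows in the picture. A call takes as long as a camera call.
- find_in(camera, name): "centre" ([x, y, z] in m, in world coordinates, good to about 4 mm: the middle of the surface that is visible of it).
- silhouettes(camera, name): "pixels" (480x640 bool, what is visible of it).
- place_of(camera, name): "centre" ([x, y, z] in m, in world coordinates, good to about 4 mm: a listed point, or the origin of a listed thing).
The state is a dict: "clock": time; "q": joint angles; "dq": joint speeds; "tau": joint torques, N m; "tool_pos": TCP position; "tool_rot": TCP orientation; "ft_force": force on the tool from outside, world axes, zero at the start; "wrist_torque": the same for the moment, N m; "grip_width": finger opening in m.
Only numpy, scipy, OpenCV 4.12 (cv2) and the standard library are available. Lean on these libraries where they do the work, as an engineer would, in place of code of your own. Each camera call takes 0.05 s, during which the arm holds its last target.

## Task

Close up the loaded model case: pick up the loose cover by its ridge, set it on the case with its four pins inside the tray, and press it straight down until both spring catches snap over its edge and it sits flush on the rim. Do not let go of it: finish with the gripper still holding the ridge and pushing the closed cover down firmly, and leave the other things on the worktop where they are.

Things in the scene. Friction and masses are not known exactly. Their poses are not given: they have to be found in the camera images.
- case: Open grey plastic tray, 84 mm (its x) by 104 mm (its y) outside, walls 4 mm, rim 30 mm above the worktop, on a dark foot plate 98 x 136 x 4 mm fixed to the worktop. A stone segment lies inside, wholly below the rim. A steel spring catch stands at the middle of each short end (its y). Origin: centre of the underside, on the worktop; z up, y along the long side. Half a turn looks the same.
- case_rim (a point): Centre of the case's mouth, 30 mm above the case's origin; axes as the case's. When the cover is home, the underside of its plate lies at this height and the cover's origin 12 mm above the case's origin; its pins fit in the tray with about 1.5 mm play each way.
- cover: Loose grey plastic cover, about 80 g: plate 84 mm (its x) by 102 mm (its y), 6 mm thick, with four tapered pins (12 mm thick, 18 mm long) under its corners, on which it stands on the worktop, and a grip ridge on top. Origin: centre, at the height of the pin tips; z up, y along the long side. Plate underside 18 mm, plate top 24 mm above the origin. Fits either way round (half a turn).
- cover_plate (a point): Centre of the plate's underside; home at point case_rim. Lowered from above, the pins enter the tray first; the end edges meet the sloping catch noses about 11 mm above home; the resistance rises to about 10 N at some 7 mm above home, then drops suddenly; over the last 3 mm the catches spring in over the edge and even draw the cover down, until it lands hard on the rim.
- cover_ridge_top (a point): Centre of the top of the cover's grip ridge, 50 mm above the cover's origin. The ridge is 16 mm thick (along the cover's x), 50 mm long (along its y) and 26 mm high above the plate.
- catch_left (a joint): Outward travel (m) of the spring catch at the case's +y end: 0 = sprung in (at rest, and again once snapped), about 0.003 as the cover pushes it out. The catch is 30 mm wide, stands 53 to 58 mm from the case's centre and reaches 53 mm above the worktop; its sloping nose leans inward over the rim.
- catch_right (a joint): The same for the catch at the case's -y end.
- mandrel_box: Bystander: black closed bur box, 28 x 56 x 22 mm, lying between case and cover; origin at the centre of its underside.
- stone_model: Bystander: stone cast of a dental arch, 56 x 63 x 27 mm; origin at the centre of its underside.
- white_pot: Bystander: white lidded pot, 48 mm across, 49 mm high; origin at the centre of its underside.
- grey_putty: Bystander: small grey cup on a foot, 34 mm across, 26 mm high; origin at the centre of its underside.
- coral_wax: Bystander: small coral wax piece, 16 x 29 x 10 mm; origin at the centre of its underside.

How it is judged:
By the outcome, as a careful person would: the job done as asked, in the order asked, and still so for the second after the job is handed in, while the arm keeps its last pose, push and grip.
It also fails if it takes over 51 s, if anything falls off the work surface, if the arm or the gripper's body presses on something with over 40 N, if the wrist force passes 120 N, or if a joint passes its speed limit or range.

## Working session

There is one attempt and no reset: what is moved stays moved. The work goes in short steps, Python scripts to look and compute and a tool call to move; the robot and the scene stay as the last step left them, time stands still between calls to the robot, and variables do not carry over. Pictures are saved under pics/ and viewed, and the job is handed in when it is done.

Besides the shell and the picture viewer there is one more tool, called after ">>>" by a JSON object that holds its "api" and its "payload". carry_out: Moves the arm, as the interface text tells. Its arguments: {"type":"object","properties":{"plan":{"type":"array","items":{"type":"array","items":{"type":"array","items":{"type":"number"}}}},"force":{"type":"number"}},"required":["plan"]}

```bash
ls; mkdir -p pics
python3 - <<'E'
from workcell import readout, get_image, calibration, job, find_in, silhouettes, place_of, env
import cv2
s=readout.get_state(); print(s)
print(env.pinch_z)
for n in ["side","top"]:
    im=get_image(n); cv2.imwrite(f"pics/{n}0.png",im[:,:,::-1])
    print(n,calibration(n))
    for o in ["case","case_rim","cover","cover_plate","cover_ridge_top","mandrel_box"]:
        for r in place_of(n,o)[:2]: print(o,r)
print(readout.get_state()['clock'])
E
```

```text
pics
{'clock': 0.0, 'q': array([-1.51147378e+00,  5.28462411e-01,  1.43389223e+00,  1.25746312e-05,
        1.18137623e+00, -1.78478808e-01]), 'dq': array([ 1.94889171e-03, -5.34467583e-04,  1.33486105e-03,  2.63992773e-05,
       -4.33157672e-06,  4.25808780e-04]), 'tau': array([-4.95592085e-04, -4.42344153e+01, -1.78025633e+01, -2.26052193e-04,
        8.37506843e-03,  2.94489233e-06]), 'tool_pos': array([ 0.14723158, -0.60668743,  0.23033911]), 'tool_rot': array([-1.31068752,  1.03318355, -1.03082897]), 'ft_force': array([-0.65016654, -0.28157983, -0.45362448]), 'wrist_torque': array([-0.03733728,  0.02587889,  0.0101959 ]), 'grip_width': 0.08532231860653998}
0.0187
side {'K': array([[581.59602602,   0.        , 317.75712707],
       [  0.        , 581.59602602, 238.58064866],
       [  0.        ,   0.        ,   1.        ]]), 'k1': 0.017465590287636126, 'world_from_camera': array([[-9.99462304e-01, -1.60942611e-02,  2.85670707e-02,
         5.76635985e-01],
       [ 3.27768568e-02, -4.66931144e-01,  8.83686022e-01,
         1.08505498e+00],
       [-8.83418537e-04,  8.84147206e
[... 816 characters left out ...]
[[-0.0145943 ,  0.99260023, -0.12054789,  0.3959152 ],
       [-0.99980981, -0.01292681,  0.0146031 ,  0.05986801],
       [ 0.01293674,  0.12073809,  0.9926001 ,  1.39669239],
       [ 0.        ,  0.        ,  0.        ,  1.        ]])}
case {'centre': [0.5106, -0.0833, 0.0003], 'p': 0.88}
case {'centre': [0.7417, 0.0819, -0.0027], 'p': 0.43}
case_rim {'centre': [0.5062, -0.0923, 0.0301], 'p': 0.76}
cover {'centre': [0.5415, 0.2307, 0.0024], 'p': 0.89}
cover {'centre': [0.745, 0.0801, -0.0029], 'p': 0.45}
cover_plate {'centre': [0.5419, 0.2258, 0.0163], 'p': 0.69}
cover_ridge_top {'centre': [0.5399, 0.2269, 0.0528], 'p': 0.6}
mandrel_box {'centre': [0.5111, 0.0665, 0.0005], 'p': 0.73}
0.7
```

View pics/side0.png

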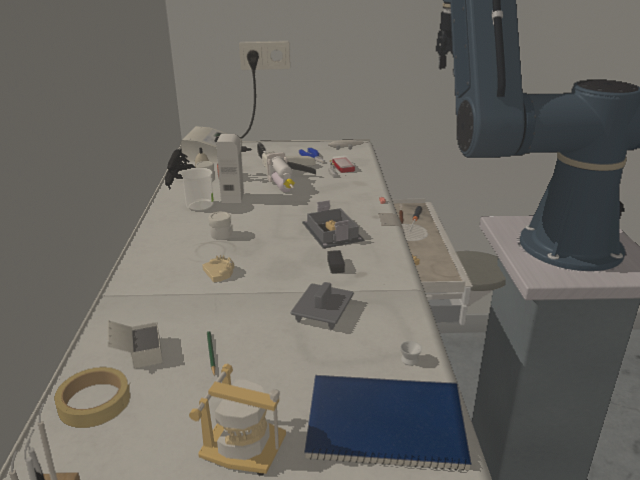

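View pics/top0.png

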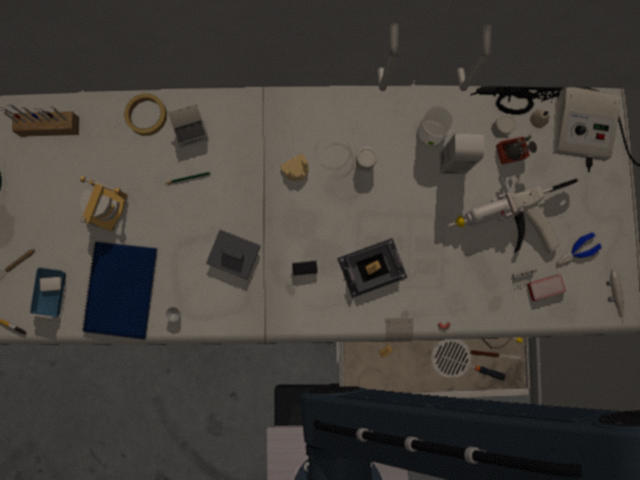

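The side view shows the cover (around 322,303), the case (333,227) and the black box between them (336,262). The top view shows the cover at (233,256), the case at (372,267) and the box at (304,268). Next I'll fit the poses from the silhouettes.

Run:
```python
from workcell import readout, get_image, calibration, silhouettes
import cv2, numpy as np
for n in ["side","top"]:
    im=get_image(n); np.save(f"pics/{n}_im.npy",im)
    for o in ["case","cover"]:
        r=silhouettes(n,o)
        for k in r[:3]:
            m=k['pixels']; ys,xs=np.nonzero(m); print(n,o,k['p'],xs.min(),xs.max(),ys.min(),ys.max(),m.sum())
        np.save(f"pics/{n}_{o}.npy",np.array([k['pixels'] for k in r[:3]]))
a=np.load("pics/top_im.npy"); b=np.load("pics/side_im.npy")
c=[cv2.resize(a[215:315,190:290],(400,400),interpolation=cv2.INTER_CUBIC),cv2.resize(a[215:315,322:422],(400,400),interpolation=cv2.INTER_CUBIC)]
c=np.clip(np.hstack(c)*1.6,0,255).astype(np.uint8)
cv2.imwrite("pics/ztop.png",c[:,:,::-1])
c=[cv2.resize(b[265:345,280:370],(400,356),interpolation=cv2.INTER_CUBIC),cv2.resize(b[190:270,290:380],(400,356),interpolation=cv2.INTER_CUBIC)]
c=np.clip(np.hstack(c)*1.6,0,255).astype(np.uint8)
cv2.imwrite("pics/zside.png",c[:,:,::-1])
```

```text
side case 0.9 303 362 200 247 1696
side cover 0.85 290 354 282 329 1809
top case 0.64 338 407 238 296 2527
top case 0.32 208 259 231 278 1637
top cover 0.65 207 259 231 277 1659
```

View pics/ztop.png

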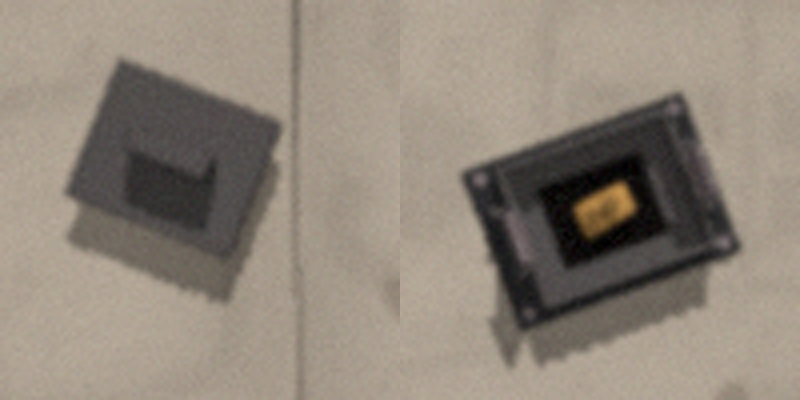

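View pics/zside.png

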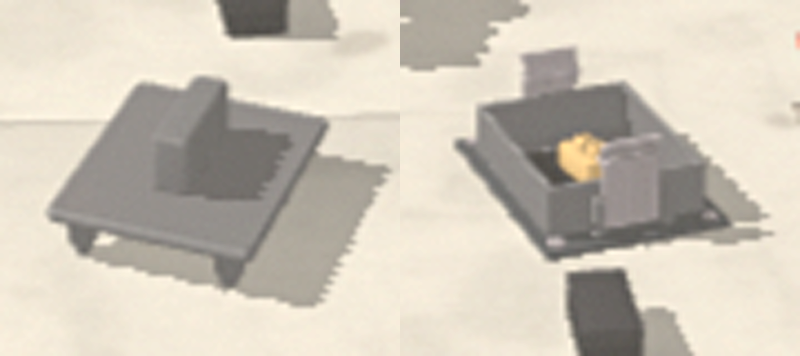

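```bash
cat > h.py <<'E'
import numpy as np, cv2, itertools
from scipy.optimize import minimize
from workcell import calibration
CAL={n:calibration(n) for n in ["side","top"]}
def proj(n,P):
    c=CAL[n]; T=np.linalg.inv(c['world_from_camera']); P=np.asarray(P,float)
    p=P@T[:3,:3].T+T[:3,3]; u=p[:,0]/-p[:,2]; v=-p[:,1]/-p[:,2]
    k=1+c['k1']*(u*u+v*v); K=c['K']
    return np.stack([K[0,0]*u*k+K[0,2],K[1,1]*v*k+K[1,2]],1)
def box(x0,x1,y0,y1,z0,z1,): return np.array(list(itertools.product((x0,x1),(y0,y1),(z0,z1))))
mm=1e-3
PINS=[box(*(sorted((sx*.038,sx*.026))),*(sorted((sy*.047,sy*.035))),0,.018) for sx in(1,-1) for sy in (1,-1)]
COVER=[box(-.042,.042,-.051,.051,.018,.024),box(-.008,.008,-.025,.025,.024,.050)]+PINS
CASE=[box(-.049,.049,-.068,.068,0,.004),box(-.042,.042,-.052,.052,0,.030),box(-.015,.015,.053,.058,0,.053),box(-.015,.015,-.058,-.053,0,.053)]
def place(B,x,y,yaw,z=0):
    c,s=np.cos(yaw),np.sin(yaw); R=np.array([[c,-s,0],[s,c,0],[0,0,1]])
    return [b@R.T+[x,y,z] for b in B]
S=8
def mask(n,B,roi):
    x0,x1,y0,y1=roi; m=np.zeros(((y1-y0)*S,(x1-x0)*S),np.uint8)
    for b in B:
        q=(proj(n,b)-[x0-.5,y0-.5])*S-.5
        cv2.fillConvexPoly(m,cv2.convexHull(np.round(q*16).astype(np.int32)),1,shift=4)
    return m.reshape(y1-y0,S,x1-x0,S).mean((1,3))
def fit(n,B,sil,p0,z=0):
    ys,xs=np.nonzero(sil); roi=(xs.min()-12,xs.max()+13,ys.min()-12,ys.max()+13)
    t=sil[roi[2]:roi[3],roi[0]:roi[1]].astype(float)
    def f(p):
        m=mask(n,place(B,p[0]/1e3,p[1]/1e3,p[2],z),roi); return np.abs(m-t).sum()/t.sum()
    best=min((minimize(f,[p0[0]+dx,p0[1]+dy,p0[2]+dw],method='Nelder-Mead',options=dict(initial_simplex=np.array([p0]*4)+[dx,dy,dw]+np.vstack([[0,0,0],np.diag([4,4,.1])]))) for dx,dy,dw in [(0,0,0),(3,-3,.15),(-3,3,-.15)]),key=lambda r:r.fun)
    return best
E
cat > fit1.py <<'E'
from h import *
out={}
for o,B,c in [("cover",COVER,(541,228)),("case",CASE,(508,-87))]:
    for n in ["top","side"]:
        s=np.load(f"pics/{n}_{o}.npy")[0]
        for w in np.arange(0,np.pi,np.pi/6):
            r=fit(n,B,s,[*c,w]) if 0 else None
        rs=[fit(n,B,s,[*c,w]) for w in np.arange(0,np.pi,np.pi/6)]
        rs=sorted(rs,key=lambda r:r.fun)
        for r in rs[:3]: print(o,n,np.round(r.x,3),np.degrees(r.x[2]).round(2),round(r.fun,4))
E
python3 fit1.py
```

```text
cover top [542.073 229.445   2.77 ] 158.69 0.0403
cover top [ 5.42057e+02  2.29483e+02 -3.72000e-01] -21.29 0.0403
cover top [ 5.42150e+02  2.29458e+02 -3.69000e-01] -21.15 0.0403
cover side [540.647 227.08    2.758] 158.02 0.0694
cover side [540.657 227.079   2.758] 158.03 0.0694
cover side [ 5.40686e+02  2.27077e+02 -3.83000e-01] -21.95 0.0694
case top [ 5.09557e+02 -8.83970e+01  3.37000e-01] 19.32 0.0273
case top [ 5.0956e+02 -8.8366e+01  3.3700e-01] 19.31 0.0273
case top [509.562 -88.36    3.478] 199.29 0.0273
case side [508.263 -88.889   3.443] 197.28 0.0537
case side [ 5.08296e+02 -8.87980e+01  3.02000e-01] 17.29 0.0538
case side [508.285 -88.756   3.443] 197.28 0.0538
```

Run:
```python
from workcell import readout
import numpy as np
from scipy.spatial.transform import Rotation as R
s=readout.get_state(); M=R.from_rotvec(s['tool_rot']).as_matrix(); print(s['clock']);print(M.round(3))
print("x yaw",np.degrees(np.arctan2(M[1,0],M[0,0])),np.degrees(s['q']), s['tool_pos'], s['ft_force'])
```

```text
1.0
[[ 0.236  0.     0.972]
 [-0.972 -0.     0.236]
 [ 0.    -1.    -0.   ]]
x yaw -76.37338950216402 [-8.66002335e+01  3.02213023e+01  8.20863459e+01  5.66918436e-04
  6.76881727e+01 -1.02270592e+01] [ 0.1472819  -0.60739588  0.23134158] [-0.42748153 -0.2814216   0.09474103]
```

>>> {"api": "carry_out", "payload": {"plan": [[[0,0,0.06,4.2,3.2,0,8.5],[0,0,0.12,8.4,6.4,0,8.5],[0,0,0.18,12.6,9.6,0,8.5],[0,0,0.24,16.8,12.8,0,8.5],[0,0,0.3,21,16,0,8.5],[0,0,0.36,25.2,19.2,0,8.5],[0,0,0.42,29.4,22.4,0,8.5],[0,0,0.48,33.6,25.6,0,8.5]]]}}

```text
clock: 2.0
tool_pos: [0.4846, -0.3503, 0.2315]
tool_rot: [-1.467, 0.664, -0.665]
ft_force: [0.6, -1.0, 0.3]
grip_width: 0.085
```

```bash
cat > st.py <<'E'
from workcell import readout
import numpy as np
from scipy.spatial.transform import Rotation as R
s=readout.get_state(); M=R.from_rotvec(s['tool_rot']).as_matrix()
print("t",round(float(s['clock']),2),"pos mm",(s['tool_pos']*1e3).round(1),"yaw",np.degrees(np.arctan2(M[1,0],M[0,0])).round(2),"down",M[:,1].round(4),"F",s['ft_force'].round(2),"M",s['wrist_torque'].round(2),"w",round(s['grip_width']*1e3,2))
E
python3 st.py
```

```text
t 2.0 pos mm [ 484.6 -350.3  231.5] yaw -48.76 down [ 4.e-04 -5.e-04 -1.e+00] F [ 0.61 -0.96  0.27] M [-0.05  0.03 -0.05] w 84.97
```

>>> {"api": "carry_out", "payload": {"plan": [[[0,0,0.06,0.7,6,0,8.5],[0,0,0.12,1.4,12,0,8.5],[0,0,0.18,2.1,18,0,8.5],[0,0,0.24,2.8,24,0,8.5],[0,0,0.3,3.6,30,0,8.5],[0,0,0.36,4.3,36,0,8.5],[0,0,0.42,5,42,0,8.5],[0,0,0.478,5.7,48,0,8.5]]]}}

```text
clock: 3.0
tool_pos: [0.5419, 0.1316, 0.2318]
tool_rot: [-1.551, 0.29, -0.292]
ft_force: [1.2, -1.1, -0.2]
grip_width: 0.0852
```

```bash
python3 st.py
```

```text
t 3.0 pos mm [541.9 131.6 231.8] yaw -21.26 down [ 1.5e-03 -4.0e-04 -1.0e+00] F [ 1.16 -1.12 -0.2 ] M [ 0.04 -0.04 -0.04] w 85.22
```

>>> {"api": "carry_out", "payload": {"plan": [[[0,0,0,0,5,0,8.5],[0,0,0,0,9.7,0,6],[0,0,0,0,9.7,-5,5],[0,0,0,0,9.7,-10,5],[0,0,0,0,9.7,-14,5],[0,0,0,0,9.7,-16,5],[0,0,0,0,9.7,-16,5]]]}}

```text
clock: 3.88
tool_pos: [0.5407, 0.2283, 0.0701]
tool_rot: [-1.553, 0.293, -0.29]
ft_force: [-0.1, -0.0, 1.0]
grip_width: 0.0499
```

```bash
python3 st.py
python3 - <<'E'
from workcell import get_image
import cv2,numpy as np
b=get_image("side");a=get_image("top")
c=np.hstack([cv2.resize(b[200:350,250:400],(400,400),interpolation=cv2.INTER_CUBIC),cv2.resize(a[180:330,160:310],(400,400),interpolation=cv2.INTER_CUBIC)])
cv2.imwrite("pics/pre.png",np.clip(c*1.3,0,255).astype(np.uint8)[:,:,::-1])
E
```

```text
t 3.88 pos mm [540.7 228.3  70.1] yaw -21.27 down [-0.0024 -0.0012 -1.    ] F [-0.05 -0.03  1.02] M [0.06 0.04 0.01] w 49.92
```

View pics/pre.png

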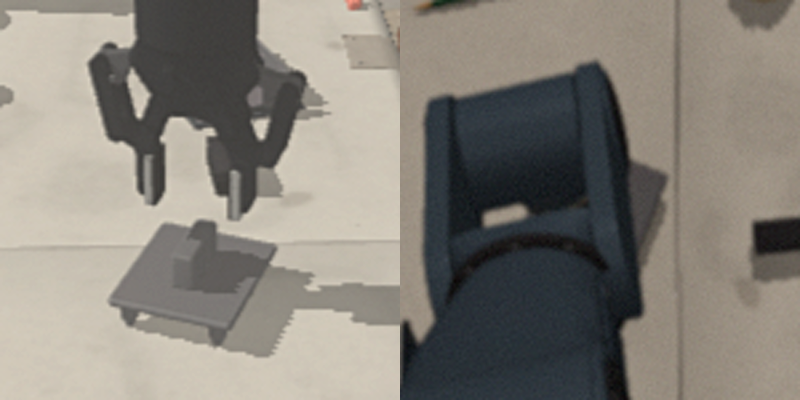

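>>> {"api": "carry_out", "payload": {"plan": [[[0,0,0,0,0,-2,5],[0,0,0,0,0,-3.5,5],[0,0,0,0,0,-4.1,5],[0,0,0,0,0,-4.1,3.4],[0,0,0,0,0,-4.1,2.5],[0,0,0,0,0,-4.1,1],[0,0,0,0,0,-4.1,1],[0,0,0,0,0,-4.1,1]]], "force": 40}}

```text
clock: 4.97
tool_pos: [0.543, 0.2289, 0.032]
tool_rot: [-1.55, 0.288, -0.294]
ft_force: [-0.5, 0.3, 4.3]
grip_width: 0.0151
```

```bash
python3 st.py
python3 - <<'E'
from workcell import get_image
import cv2,numpy as np
b=get_image("side")
c=cv2.resize(b[230:350,260:380],(600,600),interpolation=cv2.INTER_CUBIC)
cv2.imwrite("pics/gr.png",np.clip(c*1.4,0,255).astype(np.uint8)[:,:,::-1])
E
```

```text
t 4.97 pos mm [543.  228.9  32. ] yaw -21.25 down [ 3.8e-03  1.0e-04 -1.0e+00] F [-0.53  0.32  4.32] M [0.02 0.09 0.09] w 15.13
```

View pics/gr.png

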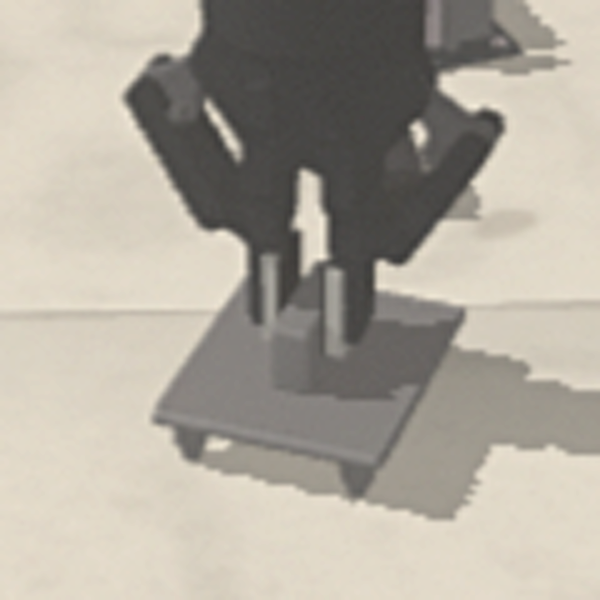

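>>> {"api": "carry_out", "payload": {"plan": [[[0,0,0,0,0,0,2.2],[0,0,0,0,0,-0.2,2.2],[0,0,0,0,0,-0.5,2.2],[0,0,0,0,0,-0.6,2.2],[0,0,0,0,0,-0.6,2.2]]]}}

```text
clock: 5.65
tool_pos: [0.5428, 0.2288, 0.0257]
tool_rot: [-1.551, 0.289, -0.294]
ft_force: [-0.6, 0.3, 0.6]
grip_width: 0.0219
```

```bash
python3 st.py
```

```text
t 5.65 pos mm [542.8 228.8  25.7] yaw -21.26 down [ 0.0032 -0.     -1.    ] F [-0.64  0.31  0.62] M [-0.03 -0.03 -0.03] w 21.87
```

>>> {"api": "carry_out", "payload": {"plan": [[[0,0,0,0,0,0.1,1],[0,0,0,0,0,0.1,1],[0,0,0,0,0,0.1,1],[0,0,0,0,0,0.1,1]]], "force": 80}}

```text
clock: 6.15
tool_pos: [0.5427, 0.2288, 0.0267]
tool_rot: [-1.551, 0.289, -0.293]
ft_force: [0.5, 0.3, 0.0]
grip_width: 0.0145
```

```bash
python3 st.py
```

```text
t 6.15 pos mm [542.7 228.8  26.7] yaw -21.26 down [ 0.0031 -0.     -1.    ] F [0.53 0.28 0.01] M [ 0.02  0.03 -0.01] w 14.53
```

>>> {"api": "carry_out", "payload": {"plan": [[[0,0,0,0,0,3,1],[0,0,0,0,0,7,1],[0,0,0.05,-0.3,-3,10,1],[0,0,0.18,-0.8,-8,10,1],[0,0,0.31,-1.4,-13,10,1],[0,0,0.44,-1.9,-18,10,1],[0,0,0.57,-2.5,-23,10,1],[0,0,0.65,-2.9,-27,10,1]]]}}

```text
clock: 7.15
tool_pos: [0.5134, -0.0431, 0.1268]
tool_rot: [-1.558, -0.223, 0.218]
ft_force: [0.7, 1.1, -1.1]
grip_width: 0.0145
```

```bash
python3 st.py
```

```text
t 7.15 pos mm [513.4 -43.1 126.8] yaw 16.1 down [ 0.0028  0.0017 -1.    ] F [ 0.7   1.09 -1.12] M [ 0.01 -0.03 -0.01] w 14.5
```

```bash
cat > edge.py <<'E'
from h import *
from scipy.ndimage import map_coordinates, gaussian_filter
def rect(hx,hy,z,n=60):
    c=np.array([[-hx,-hy],[hx,-hy],[hx,hy],[-hx,hy]]); out=[]
    for i in range(4):
        a,b=c[i],c[(i+1)%4]; t=np.linspace(.04,.96,n)[:,None]
        out.append(np.hstack([a+(b-a)*t,np.full((n,1),z)]))
    return out
# (segments, each Nx3)
CASE_E={'top':rect(.049,.068,.004),'side':rect(.049,.068,.004)}
RIM=rect(.042,.052,.030)+rect(.038,.048,.030)
CATCH=[np.stack([np.linspace(-.014,.014,30),np.full(30,s*y),np.full(30,.053)],1) for s in(1,-1) for y in (.058,)]
def grads(im,s=0.8):
    g=[gaussian_filter(im[:,:,c].astype(float),s) for c in range(3)]
    g=sum(g)/3; return np.gradient(g)
def score(n,G,segs,x,y,w,z=0):
    tot=0
    P=place(segs,x/1e3,y/1e3,w,z)
    for p in P:
        q=proj(n,p); d=q[-1]-q[0]; d/=np.linalg.norm(d); nn=np.array([-d[1],d[0]])
        gy=map_coordinates(G[0],[q[:,1],q[:,0]],order=1); gx=map_coordinates(G[1],[q[:,1],q[:,0]],order=1)
        v=gx*nn[0]+gy*nn[1]
        tot+=np.abs(np.mean(np.clip(v,-15,15)))
    return tot/len(P)
def efit(n,im,segs,p0,z=0,s=.8,rng=3):
    best=None
    for ss in (2.0,s):
        G=grads(im,ss)
        f=lambda p:-score(n,G,segs,*p,z)
        if best is None:
            st=[[p0[0]+a,p0[1]+b,p0[2]+c] for a in(-rng,0,rng) for b in(-rng,0,rng) for c in(-.03,0,.03)]
        else: st=[best.x]
        rs=[minimize(f,q,method='Nelder-Mead',options=dict(initial_simplex=np.array([q]*4)+np.vstack([[0,0,0],np.diag([1.5,1.5,.02])]))) for q in st]
        best=min(rs,key=lambda r:r.fun)
    return best
if __name__=="__main__":
    for n in ("top","side"):
        im=np.load(f"pics/{n}_im.npy")
        for lab,sg in (("foot",CASE_E['top']),("rim",RIM),("both",CASE_E['top']+RIM)):
            r=efit(n,im,sg,[509,-88.5,.325]); print("case",n,lab,r.x.round(2),np.degrees(r.x[2]).round(2),r.fun.round(2))
        PL=rect(.042,.051,.024)
        for lab,sg in (("plate",PL),):
            r=efit(n,im,sg,[541.5,228.3,-.375]); print("cover",n,lab,r.x.round(2),np.degrees(r.x[2]).round(2),r.fun.round(2))
E
python3 edge.py
```

```text
case top foot [ 5.0925e+02 -8.7010e+01  3.4000e-01] 19.22 -14.16
case top rim [ 5.2039e+02 -9.7610e+01  3.4000e-01] 19.21 -8.11
case top both [ 5.0961e+02 -8.6690e+01  3.3000e-01] 18.93 -7.36
cover top plate [ 5.4115e+02  2.2789e+02 -3.8000e-01] -21.76 -10.5
case side foot [ 5.0629e+02 -8.2160e+01  3.5000e-01] 20.34 -9.02
case side rim [ 5.0538e+02 -8.7070e+01  3.7000e-01] 21.25 -9.39
case side both [ 5.0525e+02 -8.5580e+01  3.4000e-01] 19.41 -8.95
cover side plate [ 5.4038e+02  2.3369e+02 -3.9000e-01] -22.39 -10.11
```

```bash
cat > ov.py <<'E'
from edge import *
def overlay(n,im,items,roi,Z,fn):
    x0,x1,y0,y1=roi
    c=cv2.resize(im[y0:y1,x0:x1],None,fx=Z,fy=Z,interpolation=cv2.INTER_CUBIC)
    c=np.clip(c*1.4,0,255).astype(np.uint8)[:,:,::-1].copy()
    for segs,(x,y,w),z,col in items:
        for p in place(segs,x/1e3,y/1e3,w,z):
            q=((proj(n,p)-[x0-.5,y0-.5])*Z-.5)
            cv2.polylines(c,[np.round(q*8).astype(np.int32)],False,col,1,cv2.LINE_AA,shift=3)
    cv2.imwrite(fn,c)
E
python3 - <<'E'
from ov import *
w=np.radians(19.1)
for n,roi in (("side",(290,380,190,260)),("top",(327,417,225,310))):
    im=np.load(f"pics/{n}_im.npy")
    p=(509.25,-87.5,w)
    overlay(n,im,[(CASE_E['top'],p,0,(0,255,0)),(RIM,p,0,(0,0,255)),(CATCH,p,0,(255,0,0))],roi,7,f"pics/ov_{n}.png")
E
```

```text
(no output)
```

View pics/ov_side.png

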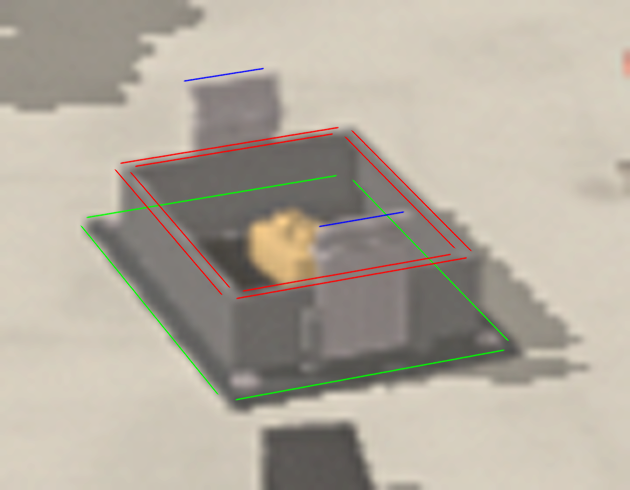

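View pics/ov_top.png

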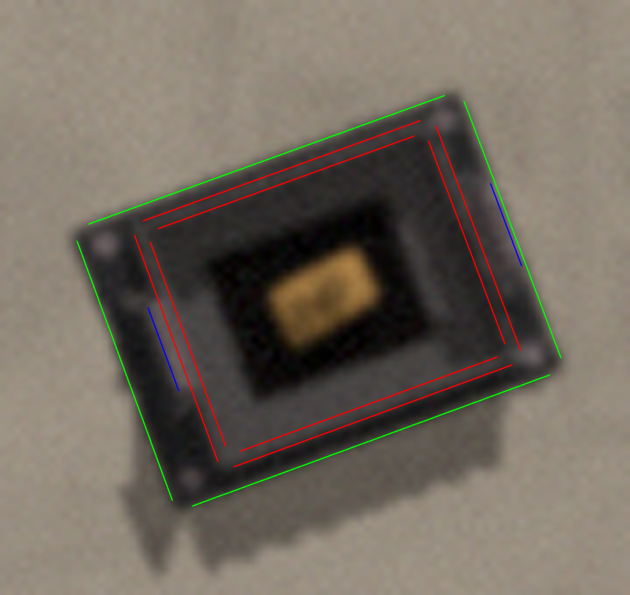

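Run:
```python
from ov import *
PL=rect(.042,.051,.024); PB=rect(.042,.051,.018)[:]; RT=rect(.008,.025,.050)
for n,roi in (("side",(275,365,270,340)),("top",(190,280,215,295))):
    im=np.load(f"pics/{n}_im.npy")
    p=(541.5,229,np.radians(-21.3))
    overlay(n,im,[(PL,p,0,(0,255,0)),(RT,p,0,(0,0,255))],roi,7,f"pics/ovc_{n}.png")
```

```text
(no output)
```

View pics/ovc_side.png

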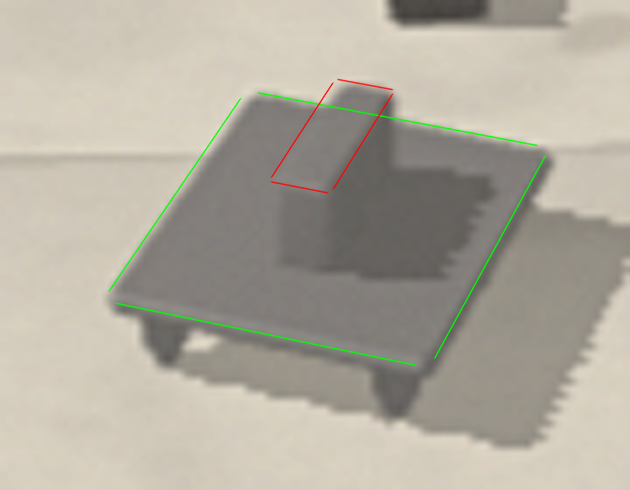

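View pics/ovc_top.png

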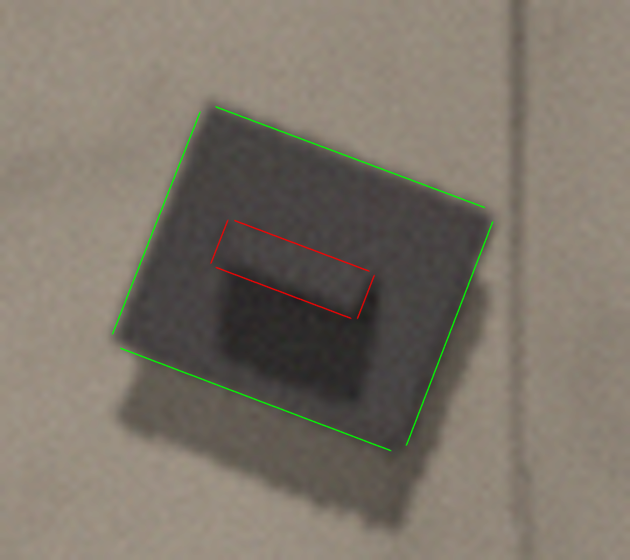

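>>> {"api": "carry_out", "payload": {"plan": [[[0,0,0.05,-0.3,-2.5,0,1],[0,0,0.05,-0.3,-4.4,0,1],[0,0,0.05,-0.3,-4.43,-3,1],[0,0,0.05,-0.3,-4.43,-5.5,1],[0,0,0.05,-0.3,-4.43,-5.8,1],[0,0,0.05,-0.3,-4.43,-5.8,1]]]}}

```text
clock: 7.9
tool_pos: [0.5107, -0.0872, 0.069]
tool_rot: [-1.554, -0.262, 0.257]
ft_force: [0.8, 0.3, -0.5]
grip_width: 0.0145
```

```bash
python3 st.py
python3 - <<'E'
from ov import *
from workcell import get_image,silhouettes,readout
from scipy.spatial.transform import Rotation as R
s=readout.get_state(); M=R.from_rotvec(s['tool_rot']).as_matrix(); w=np.arctan2(M[1,0],M[0,0])
T=s['tool_pos']*1e3
im=get_image("side"); np.save("pics/side_h.npy",im)
im2=get_image("top"); cv2.imwrite("pics/top_h.png",im2[:,:,::-1])
PL=rect(.042,.051,.024)
overlay("side",im,[(PL,(T[0],T[1],w),(T[2]-26.7)/1e3,(0,255,0)),(CASE_E['top'],(510.4,-87.4,np.radians(19)),0,(0,0,255))],(280,380,170,260),7,"pics/ovh.png")
E
```

```text
t 7.9 pos mm [510.7 -87.2  69. ] yaw 18.97 down [ 0.0029  0.0018 -1.    ] F [ 0.77  0.28 -0.46] M [-0.04  0.04  0.  ] w 14.53
```

View pics/ovh.png

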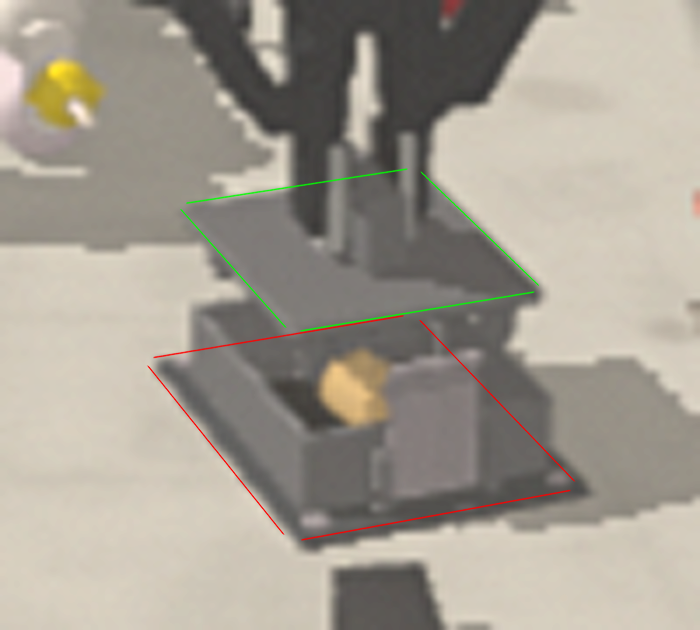

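View pics/top_h.png

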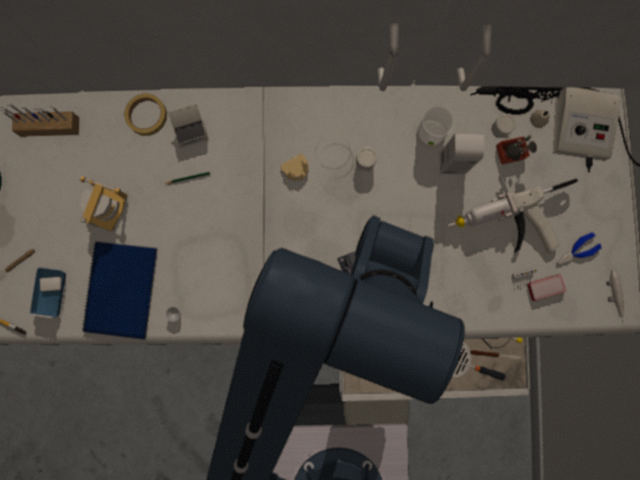

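```bash
cat > hull.py <<'E'
from ov import *
def edges(n,im,B,p,z=0,rng=4,tr=(.1,.9)):
    b=place([B],p[0]/1e3,p[1]/1e3,p[2],z)[0]; q=proj(n,b); h=cv2.convexHull(q.astype(np.float32))[:,0].astype(float)
    c=h.mean(0); g=im.astype(float).mean(2); out=[]
    for i in range(len(h)):
        a,e=h[i],h[(i+1)%len(h)]; L=np.linalg.norm(e-a)
        if L<8: continue
        d=(e-a)/L; nn=np.array([-d[1],d[0]]); 
        if nn@((a+e)/2-c)<0: nn=-nn
        t=np.arange(tr[0]*L,tr[1]*L,.25); o=np.arange(-rng,rng+.01,.1)
        pts=a+d*t[:,None]; P=pts[None]+o[:,None,None]*nn
        v=map_coordinates(gaussian_filter(g,.5),[P[...,1],P[...,0]],order=1)
        pr=np.median(v,1); gr=np.gradient(gaussian_filter(pr,3),.1)
        k=np.argmax(gr); 
        out.append((a,e,nn,o[k],gr[k]))
    return out
def show(lab,E):
    print(lab)
    for a,e,nn,o,g in E: print("  ",a.round(0),e.round(0),"n",nn.round(2),"off",round(o,2),"grad",round(g,1))
if __name__=="__main__":
    from workcell import readout
    FOOT=box(-.049,.049,-.068,.068,0,.004); PLT=box(-.042,.042,-.051,.051,.018,.024)
    im0=np.load("pics/side_im.npy"); imh=np.load("pics/side_h.npy"); t0=np.load("pics/top_im.npy")
    d=np.radians
    show("case side0",edges("side",im0,FOOT,(510.4,-87.4,d(19))))
    show("case sideH",edges("side",imh,FOOT,(510.4,-87.4,d(19))))
    show("cover side0",edges("side",im0,PLT,(541.5,229,d(-21.3))))
    show("cover sideH",edges("side",imh,PLT,(510.7,-87.2,d(19)),.0423))
    show("case top0",edges("top",t0,FOOT,(510.4,-87.4,d(19))))
    show("cover top0",edges("top",t0,PLT,(541.5,229,d(-21.3))))
E
python3 hull.py
```

```text
case side0
   [362. 241.] [321. 249.] n [0.18 0.98] off 0.4 grad 40.0
   [321. 249.] [300. 222.] n [-0.78  0.63] off -1.6 grad 32.1
   [300. 221.] [339. 214.] n [-0.16 -0.99] off -1.8 grad 0.3
   [339. 214.] [363. 239.] n [ 0.72 -0.69] off 0.2 grad 6.6
case sideH
   [362. 241.] [321. 249.] n [0.18 0.98] off 0.4 grad 40.6
   [321. 249.] [300. 222.] n [-0.78  0.63] off -1.6 grad 32.1
   [300. 221.] [339. 214.] n [-0.16 -0.99] off 0.3 grad 8.2
   [339. 214.] [363. 239.] n [ 0.72 -0.69] off 0.5 grad 0.6
cover side0
   [353. 293.] [336. 325.] n [0.88 0.48] off 0.2 grad 14.6
   [336. 325.] [289. 315.] n [-0.2   0.98] off -0.9 grad 12.2
   [289. 312.] [310. 282.] n [-0.83 -0.56] off -0.6 grad 23.5
   [310. 282.] [353. 291.] n [ 0.19 -0.98] off -0.1 grad 26.8
cover sideH
   [357. 213.] [321. 220.] n [0.17 0.99] off 3.6 grad 9.7
   [321. 220.] [305. 201.] n [-0.75  0.66] off 1.0 grad 19.7
   [305. 199.] [339. 193.] n [-0.15 -0.99] off 3.4 grad 11.9
   [339. 193.] [357. 211.] n [ 0.69 -0.72] off -0.1 grad 33.6
case top0
   [407. 277.] [351. 297.] n [0.34 0.94] off 0.2 grad 16.0
   [351. 297.] [337. 257.] n [-0.94  0.34] off 0.0 grad 25.3
   [337. 257.] [392. 237.] n [-0.34 -0.94] off -0.6 grad 21.5
   [392. 237.] [407. 277.] n [ 0.94 -0.35] off -0.2 grad 20.0
cover top0
   [261. 245.] [247. 280.] n [0.93 0.36] off 3.3 grad 13.8
   [247. 280.] [205. 264.] n [-0.35  0.94] off 0.1 grad 6.7
   [205. 264.] [219. 229.] n [-0.93 -0.37] off -0.4 grad 18.9
   [219. 229.] [260. 245.] n [ 0.35 -0.94] off 0.2 grad 16.0
```

```bash
cat > z.py <<'E'
from hull import *
def draw(im,items,roi,Z,fn,n="side",gain=1.6):
    x0,x1,y0,y1=roi
    c=cv2.resize(im[y0:y1,x0:x1],None,fx=Z,fy=Z,interpolation=cv2.INTER_CUBIC)
    c=np.clip(c*gain,0,255).astype(np.uint8)[:,:,::-1].copy()
    for B,p,z,col in items:
        q=proj(n,place([B],p[0]/1e3,p[1]/1e3,p[2],z)[0]); 
        q=np.round((((q-[x0-.5,y0-.5])*Z-.5)*8)).astype(np.int32)
        for i in range(8):
            for j in range(i):
                if bin(i^j).count('1')==1: cv2.line(c,tuple(map(int,q[i])),tuple(map(int,q[j])),col,1,cv2.LINE_AA,3)
    cv2.imwrite(fn,c)
E
python3 - <<'E'
from z import *
FOOT=box(-.049,.049,-.068,.068,0,.004);TRAY=box(-.042,.042,-.052,.052,.004,.030); PLT=box(-.042,.042,-.051,.051,.018,.024); RID=box(-.008,.008,-.025,.025,.024,.05)
d=np.radians
imh=np.load("pics/side_h.npy")
pc=(510.4,-87.4,d(19)); pv=(510.7,-87.2,d(19))
draw(imh,[(FOOT,pc,0,(0,0,255)),(TRAY,pc,0,(0,200,255)),(PLT,pv,.0423,(0,255,0)),(RID,pv,.0423,(255,255,0))],(295,370,182,256),8,"pics/z1.png")
im0=np.load("pics/side_im.npy"); pk=(541.5,228.5,d(-21.3))
draw(im0,[(PLT,pk,0,(0,255,0)),(RID,pk,0,(255,255,0))]+[(b,pk,0,(0,0,255)) for b in PINS],(280,360,270,340),8,"pics/z2.png")
E
```

```text
(no output)
```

View pics/z1.png

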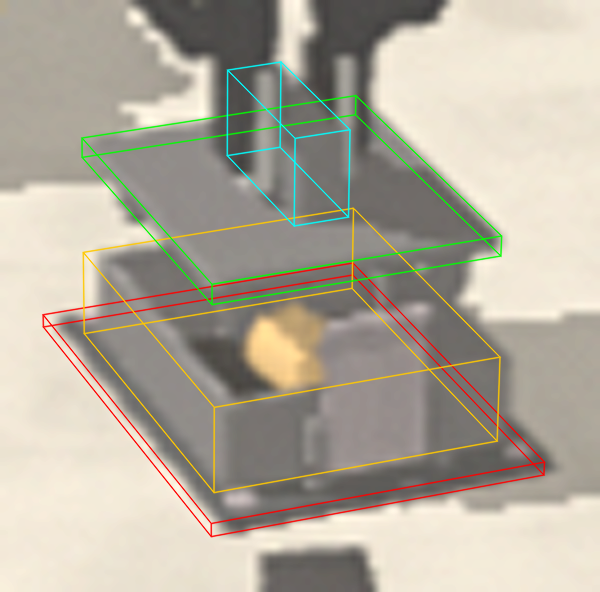

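View pics/z2.png

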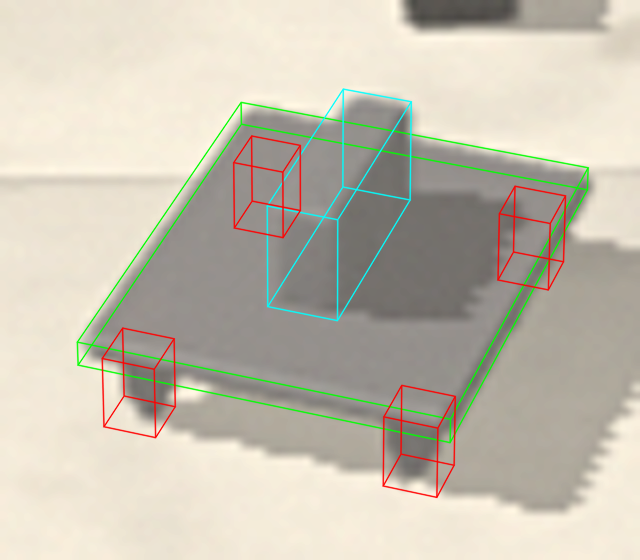

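>>> {"api": "carry_out", "payload": {"plan": [[[0,0,0,-0.12,0,-0.4,1],[0,0,0,-0.12,0,-0.8,1],[0,0,0,-0.12,0,-1.2,1],[0,0,0,-0.12,0,-1.5,1],[0,0,0,-0.12,0,-1.7,1],[0,0,0,-0.12,0,-1.7,1]]], "force": 110}}

```text
clock: 8.75
tool_pos: [0.5098, -0.0873, 0.0525]
tool_rot: [-1.554, -0.263, 0.257]
ft_force: [0.4, 0.8, -0.3]
grip_width: 0.0137
```

```bash
python3 st.py
python3 - <<'E'
from z import *
from workcell import get_image
FOOT=box(-.049,.049,-.068,.068,0,.004);TRAY=box(-.042,.042,-.052,.052,.004,.030)
imh=get_image("side"); np.save("pics/side_i.npy",imh)
draw(imh,[],(295,370,182,256),8,"pics/z3.png")
E
```

```text
t 8.75 pos mm [509.8 -87.3  52.5] yaw 18.98 down [ 0.004   0.0013 -1.    ] F [ 0.44  0.79 -0.27] M [-0.05  0.02  0.01] w 13.7
```

View pics/z3.png

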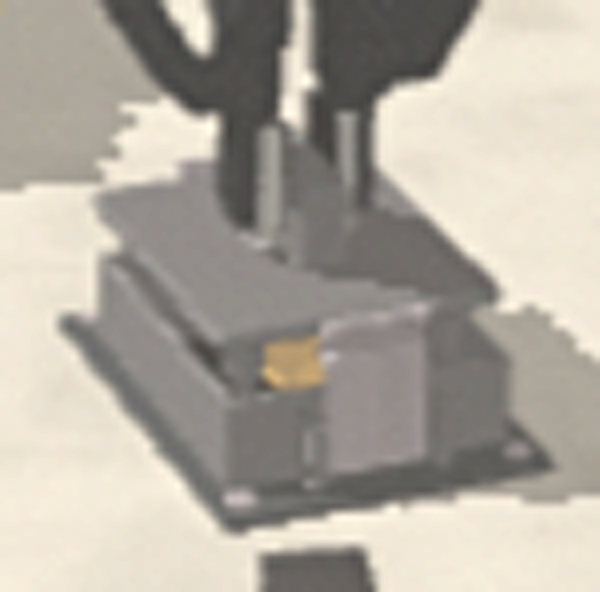

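>>> {"api": "carry_out", "payload": {"plan": [[[0,0,0,-0.08,0,0,1],[0,0,0,-0.15,0,-0.1,1],[0,0,0,-0.15,0,-0.2,1],[0,0,0,-0.15,0,-0.2,1]]]}}

```text
clock: 9.3
tool_pos: [0.5083, -0.0873, 0.0507]
tool_rot: [-1.554, -0.263, 0.257]
ft_force: [0.2, 1.1, 1.5]
grip_width: 0.014
```

```bash
python3 st.py
```

```text
t 9.3 pos mm [508.3 -87.3  50.7] yaw 18.98 down [ 0.0041  0.0013 -1.    ] F [0.19 1.07 1.55] M [ 0.07  0.16 -0.04] w 14.04
```

>>> {"api": "carry_out", "payload": {"plan": [[[0,0,0,0.15,0.05,0,1],[0,0,0,0.28,0.1,0,1],[0,0,0,0.38,0.13,0,1],[0,0,0,0.38,0.13,0,1]]]}}

```text
clock: 9.8
tool_pos: [0.5109, -0.0861, 0.0506]
tool_rot: [-1.554, -0.262, 0.259]
ft_force: [-4.6, -2.4, 3.8]
grip_width: 0.0134
```

```bash
python3 st.py
```

```text
t 9.8 pos mm [510.9 -86.1  50.6] yaw 19.03 down [ 0.0014  0.0013 -1.    ] F [-4.55 -2.35  3.75] M [-0.48  0.82  0.01] w 13.44
```

>>> {"api": "carry_out", "payload": {"plan": [[[0,0,0,-0.25,-0.08,0,1],[0,0,0,-0.45,-0.15,0,1],[0,0,0,-0.6,-0.2,0,1],[0,0,0,-0.6,-0.2,0,1]]]}}

```text
clock: 10.3
tool_pos: [0.5054, -0.0882, 0.0508]
tool_rot: [-1.555, -0.263, 0.258]
ft_force: [1.6, 1.1, 2.0]
grip_width: 0.0137
```

```bash
python3 st.py
```

```text
t 10.3 pos mm [505.4 -88.2  50.8] yaw 19.02 down [ 0.0026  0.001  -1.    ] F [1.59 1.15 2.02] M [ 0.26 -0.2   0.  ] w 13.65
```

>>> {"api": "carry_out", "payload": {"plan": [[[0,0,0,-0.15,-0.05,0,1],[0,0,0,-0.22,-0.07,0,1],[0,0,0,-0.22,-0.07,0,1]]]}}

```text
clock: 10.68
tool_pos: [0.5047, -0.0886, 0.0509]
tool_rot: [-1.555, -0.264, 0.255]
ft_force: [3.6, 4.3, 0.6]
grip_width: 0.0142
```

```bash
python3 st.py
```

```text
t 10.68 pos mm [504.7 -88.6  50.9] yaw 18.96 down [ 0.0058  0.0011 -1.    ] F [3.56 4.32 0.59] M [ 0.88 -0.84  0.05] w 14.21
```

>>> {"api": "carry_out", "payload": {"plan": [[[0,0,0,0.31,0.11,0,1],[0,0,0,0.31,0.11,0,1],[0,0,0,0.24,0.3,0,1],[0,0,0,0.18,0.49,0,1],[0,0,0,0.18,0.49,0,1],[0,0,0,0.18,0.49,0,1]]]}}

```text
clock: 11.42
tool_pos: [0.5078, -0.0852, 0.0513]
tool_rot: [-1.558, -0.267, 0.254]
ft_force: [-0.4, -5.9, 0.9]
grip_width: 0.0142
```

```bash
python3 st.py
```

```text
t 11.43 pos mm [507.8 -85.2  51.3] yaw 19.0 down [ 0.0087 -0.0013 -1.    ] F [-0.37 -5.89  0.95] M [-0.91  0.09  0.11] w 14.17
```

>>> {"api": "carry_out", "payload": {"plan": [[[0,0,0,0.04,-0.25,0,1],[0,0,0,0.1,-0.45,0,1],[0,0,0,0.15,-0.65,0,1],[0,0,0,0.15,-0.65,0,1],[0,0,0,0.15,-0.65,0,1]]]}}

```text
clock: 12.05
tool_pos: [0.5082, -0.0897, 0.0511]
tool_rot: [-1.555, -0.265, 0.255]
ft_force: [0.9, 6.5, 3.2]
grip_width: 0.0137
```

```bash
python3 st.py
```

```text
t 12.05 pos mm [508.2 -89.7  51.1] yaw 18.98 down [ 0.0065  0.0015 -1.    ] F [0.87 6.54 3.18] M [ 1.06 -0.09  0.05] w 13.69
```

>>> {"api": "carry_out", "payload": {"plan": [[[0,0,0,-0.03,0.23,0,1],[0,0,0,-0.03,0.23,0,1],[0,0,0,-0.03,0.23,-0.2,1],[0,0,0,-0.03,0.23,-0.4,1],[0,0,0,-0.03,0.23,-0.6,1]]], "force": 120}}

```text
clock: 12.68
tool_pos: [0.5085, -0.0877, 0.0461]
tool_rot: [-1.555, -0.266, 0.253]
ft_force: [-0.9, 2.5, 6.8]
grip_width: 0.0138
```

```bash
python3 st.py
```

```text
t 12.68 pos mm [508.5 -87.7  46.1] yaw 18.96 down [ 0.0081  0.001  -1.    ] F [-0.9   2.53  6.82] M [0.23 0.07 0.03] w 13.78
```

>>> {"api": "carry_out", "payload": {"plan": [[[0,0,0,-0.03,0.03,-0.2,1],[0,0,0,-0.03,0.03,-0.4,1],[0,0,0,-0.03,0.03,-0.6,1],[0,0,0,-0.03,0.03,-0.8,1],[0,0,0,-0.03,0.03,-0.9,1],[0,0,0,-0.03,0.03,-1,1]]]}}

```text
clock: 13.42
tool_pos: [0.5078, -0.0873, 0.0386]
tool_rot: [-1.556, -0.267, 0.255]
ft_force: [-6.1, 2.7, 32.0]
grip_width: 0.0136
```

```bash
python3 st.py
```

```text
t 13.43 pos mm [507.8 -87.3  38.6] yaw 19.05 down [ 8.1e-03  4.0e-04 -1.0e+00] F [-6.08  2.65 32.04] M [0.11 0.97 0.12] w 13.57
```

```bash
python3 - <<'E'
from z import *
from workcell import get_image,place_of,find_in
imh=get_image("side"); np.save("pics/side_f.npy",imh)
draw(imh,[],(295,370,182,256),8,"pics/z4.png")
for o in ["case_rim","cover_plate","cover","case","mandrel_box"]:
    print(o,place_of("side",o)[:2])
E
python3 st.py
```

```text
case_rim [{'centre': [0.5119, -0.0904, 0.0289], 'p': 0.87}]
cover_plate [{'centre': [0.5111, -0.0902, 0.0315], 'p': 0.93}]
cover [{'centre': [0.5073, -0.0899, 0.03], 'p': 0.61}, {'centre': [0.5085, -0.0893, 0.0108], 'p': 0.59}]
case [{'centre': [0.5087, -0.0886, 0.0018], 'p': 0.82}]
mandrel_box [{'centre': [0.5077, 0.067, 0.0066], 'p': 0.76}]
t 13.72 pos mm [507.8 -87.3  38.6] yaw 19.05 down [ 8.4e-03  3.0e-04 -1.0e+00] F [-4.63  3.28 24.29] M [0.02 0.85 0.17] w 13.75
```

View pics/z4.png

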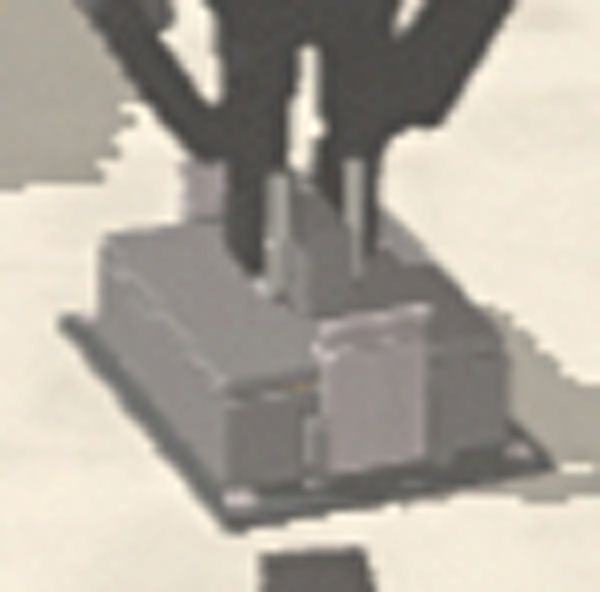

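The cover looks almost home, but a thin orange line shows under its near (+y) edge at about (290,385) in the zoom. I'll press harder and look again.

>>> {"api": "carry_out", "payload": {"plan": [[[0,0,0,0,0,-0.3,1],[0,0,0,0,0,-0.45,1],[0,0,0,0,0,-0.45,1],[0,0,0,0,0,-0.45,1]]]}}

```text
clock: 14.22
tool_pos: [0.5079, -0.0873, 0.0386]
tool_rot: [-1.558, -0.27, 0.254]
ft_force: [-7.4, 4.3, 40.0]
grip_width: 0.0136
```

```bash
python3 st.py
python3 - <<'E'
from z import *
from workcell import get_image
im=get_image("side"); np.save("pics/side_g.npy",im)
a=np.load("pics/side_f.npy")
def z(i,r): return np.clip(cv2.resize(i[r[2]:r[3],r[0]:r[1]],(400,400),interpolation=cv2.INTER_NEAREST)*1.6,0,255).astype(np.uint8)
r=(318,363,215,260)
cv2.imwrite("pics/z5.png",np.hstack([z(a,r),z(im,r)])[:,:,::-1])
E
```

```text
t 14.22 pos mm [507.9 -87.3  38.6] yaw 19.13 down [ 0.0102 -0.001  -0.9999] F [-7.35  4.27 40.03] M [0.1  1.35 0.05] w 13.61
```

View pics/z5.png

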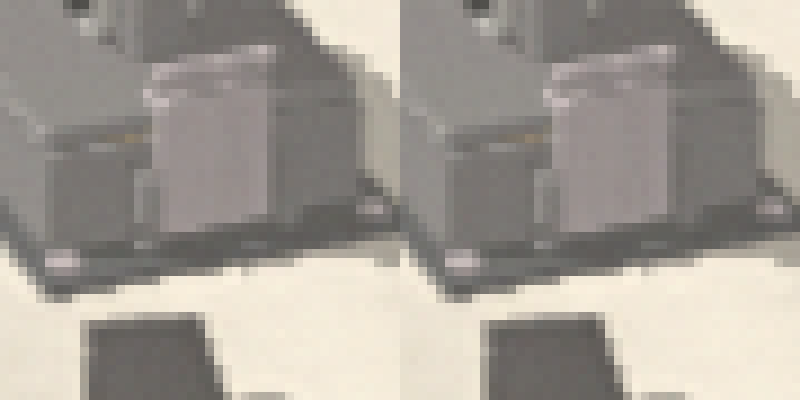

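Run:
```python
from z import *
im0=np.load("pics/side_im.npy"); g=np.load("pics/side_g.npy"); f=np.load("pics/side_i.npy")
r=(313,358,212,248)
def z(i,r): return np.clip(cv2.resize(i[r[2]:r[3],r[0]:r[1]],(400,320),interpolation=cv2.INTER_NEAREST)*1.6,0,255).astype(np.uint8)
r2=(312,348,192,220)
cv2.imwrite("pics/z6.png",np.vstack([np.hstack([z(im0,r),z(g,r)])[:280],np.hstack([z(im0,r2),z(g,r2)])])[:,:,::-1])
A=im0.astype(float).mean(2);B=g.astype(float).mean(2)
for x in (338,342,345):
    print(x,"im0",A[216:226,x].round(0),"\n   now",B[216:226,x].round(0))
```

```text
338 im0 [ 74.  74.  73.  69.  70.  89. 101.  88.  86.  99.] 
   now [ 72.  71.  71.  71.  70.  86. 100.  88.  85.  99.]
342 im0 [ 89.  84.  85.  84.  84. 109.  97.  86.  92.  86.] 
   now [ 69.  69.  68.  68.  71. 107.  97.  86.  92.  86.]
345 im0 [ 87.  88.  88.  88. 104.  97.  83.  86.  86.  93.] 
   now [68. 69. 69. 69. 92. 94. 83. 84. 85. 90.]
```

View pics/z6.png

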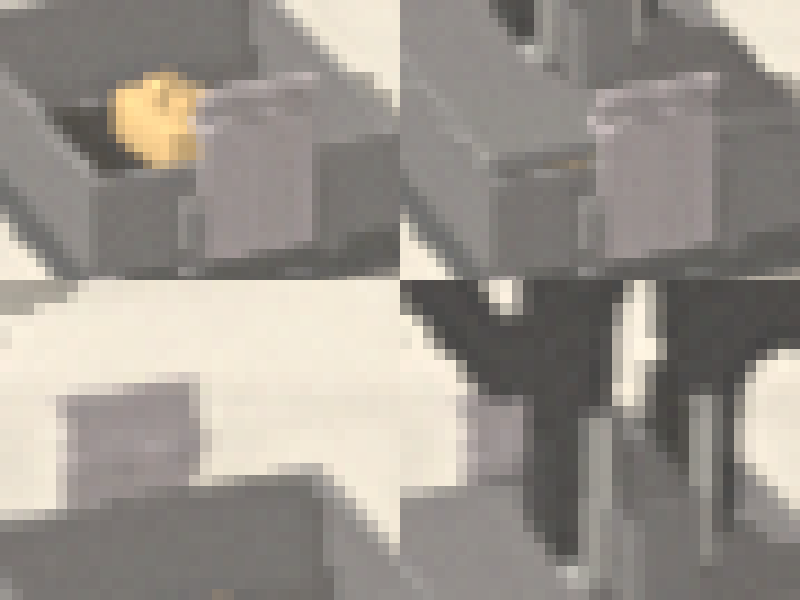

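Run:
```python
from z import *
im0=np.load("pics/side_im.npy").astype(float); g=np.load("pics/side_g.npy").astype(float)
for x in (324,325,326,328,330,332,350,352,354):
    print(x,"im0",im0[222:240,x].mean(1).round(0).astype(int),"\n    now",g[222:240,x].mean(1).round(0).astype(int), "R-B",(g[222:240,x,0]-g[222:240,x,2]).astype(int))
# predicted rows
pc=np.array([507.9+1.0,-87.4]);w=np.radians(19)
for lab,y,z in (("rim outer",.052,.030),("rim inner",.048,.030),("plate bot",.051,.030),("plate top",.051,.036)):
    q=proj("side",place([np.array([[t,y,z] for t in np.linspace(-.042,.042,200)])],.5089-.002,-.0874,w)[0])
    print(lab,[round(float(np.interp(-x,-q[::1,0] if q[0,0]>q[-1,0] else -q[::-1,0],q[:,1] if q[0,0]>q[-1,0] else q[::-1,1])),2) for x in (324,328,332,352)], q[[0,-1]].round(1).tolist())
```

```text
324 im0 [69 72 54 52 53 52 49 49 50 65 85 76 74 74 74 73 73 73] 
    now [90 90 90 91 90 90 90 85 74 72 84 76 73 72 74 74 74 73] R-B [5 5 5 5 5 6 5 4 4 4 4 4 4 5 4 5 6 4]
325 im0 [82 89 78 76 73 57 50 50 48 64 79 76 73 73 75 73 73 75] 
    now [90 89 90 90 89 91 90 81 74 68 78 74 74 73 74 74 73 73] R-B [6 6 5 6 5 6 6 4 5 4 4 4 6 4 5 5 5 6]
326 im0 [123 126 121 117 113  95  61  51  50  68  77  74  74  74  73  73  75  74] 
    now [89 90 90 89 89 89 89 80 72 71 74 73 73 73 74 74 73 74] R-B [5 5 6 6 4 6 5 4 4 5 4 4 4 5 4 4 5 4]
328 im0 [131 135 134 130 126 124 117  80  58  87  77  74  73  75  75  75  74  75] 
    now [89 90 90 89 90 92 89 76 72 87 76 73 75 73 75 74 74 74] R-B [5 4 5 5 5 6 4 4 4 4 4 4 4 5 5 4 5 4]
330 im0 [124 117 126 133 131 127 123 122 106  87  75  74  74  73  75  73  74  72] 
    now [90 90 89 90 90 91 85 74 71 84 74 73 74 74 73 74 73 73] R-B [ 5  4  6  5  6  5  4  5 12  4  5  5  5  4  5  4  4  4]
332 im0 [117 127 125 128 132 113 112 111 100  78  72  73  72  71  73  71  73  72] 
    now [90 90 90 90 89 90 78 72 80 75 72 67 71 72 71 70 71 72] R-B [ 5  5  5  5  5  5  3  6 19  7  4  4  5  4  5  4  4  4]
350 im0 [88 88 89 89 89 91 76 73 74 72 72 72 73 73 73 73 74 74] 
    now [69 69 71 76 74 69 72 72 73 70 71 72 71 72 72 72 73 73] R-B [5 4 4 4 5 4 4 5 5 4 4 5 5 5 4 5 3 4]
352 im0 [89 89 89 90 90 89 75 74 74 74 73 74 73 73 74 72 64 61] 
    now [69 67 73 75 73 72 73 73 73 73 73 72 73 72 73 74 62 62] R-B [5 5 4 4 4 4 5 3 4 3 5 4 4 3 3 4 3 1]
354 im0 [94 91 92 90 90 79 75 73 74 74 74 74 74 75 75 71 61 60] 
    now [66 67 73 73 68 73 72 73 74 72 73 74 73 73 73 71 59 59] R-B [4 4 5 4 5 4 5 5 5 4 4 5 4 5 3 4 4 4]
rim outer [232.2, 231.5, 230.79, 227.27] [[358.6, 226.1], [322.9, 232.4]]
rim inner [231.29, 230.59, 229.88, 226.38] [[357.8, 225.4], [322.2, 231.6]]
plate bot [231.97, 231.27, 230.56, 227.05] [[358.4, 225.9], [322.7, 232.2]]
plate top [229.49, 228.79, 228.09, 224.6] [[358.5, 223.5], [322.7, 229.7]]
```

Neither catch has moved from its rest pixels, so both have snapped. The tool leans about 0.6° (world +x side high), which fits the faint gap on the image-left side. I'll level it while still pressing.

>>> {"api": "carry_out", "payload": {"plan": [[[0,0.01,0,-0.03,0,-0.3,1],[0,0.02,0,-0.06,0,-0.35,1],[0,0.02,0,-0.06,0,-0.35,1],[0,0.02,0,-0.06,0,-0.35,1]]]}}

```text
clock: 14.78
tool_pos: [0.5077, -0.0873, 0.0386]
tool_rot: [-1.556, -0.256, 0.268]
ft_force: [-6.5, 3.3, 31.6]
grip_width: 0.0136
```

```bash
cat > gap.py <<'E'
from z import *
from workcell import get_image
import sys
im=get_image("side"); np.save(f"pics/side_{sys.argv[1]}.npy",im); g=im.astype(float)
for x in (324,328,330,332,352): print(x,g[222:234,x].mean(1).round(0).astype(int),"R-B",(g[226:234,x,0]-g[226:234,x,2]).astype(int))
E
python3 gap.py k; python3 st.py
```

```text
324 [88 90 91 90 90 90 90 84 74 73 84 75] R-B [4 5 5 5 4 4 4 5]
328 [88 91 89 90 90 92 90 76 71 87 77 74] R-B [5 4 4 5 5 5 5 4]
330 [90 90 90 89 89 90 84 74 71 83 75 73] R-B [ 6  5  6  5 11  6  4  5]
332 [89 90 89 89 90 89 78 73 79 75 72 67] R-B [ 4  6  3  5 20  7  3  4]
352 [68 69 73 74 73 72 72 74 72 73 73 73] R-B [3 4 4 4 5 5 4 3]
t 14.82 pos mm [507.7 -87.2  38.6] yaw 19.14 down [-0.007 -0.002 -1.   ] F [-5.73  3.22 30.94] M [ 0.54  0.29 -0.02] w 13.63
```

Run:
```python
from hull import *
im=np.load("pics/side_k.npy"); im0=np.load("pics/side_im.npy"); d=np.radians(19)
FOOT=box(-.049,.049,-.068,.068,0,.004);TR=box(-.042,.042,-.052,.052,0.004,.030); PLT=box(-.042,.042,-.051,.051,.030,.036)
p=(507.9,-87.4,d)
show("foot",edges("side",im,FOOT,p)); show("tray0",edges("side",im0,TR,p,rng=2.5))
for dz in (0,.001,.002): show(f"plate {dz}",edges("side",im,PLT,p,dz,rng=2.5))
```

```text
foot
   [364. 241.] [322. 249.] n [0.18 0.98] off 0.3 grad 40.4
   [322. 249.] [301. 222.] n [-0.78  0.63] off -0.7 grad 32.3
   [301. 221.] [340. 214.] n [-0.16 -0.99] off -2.4 grad 0.6
   [340. 214.] [364. 239.] n [ 0.72 -0.69] off 3.8 grad 0.6
tray0
   [358. 226.] [358. 237.] n [1.   0.04] off 0.4 grad 13.6
   [358. 237.] [322. 243.] n [0.18 0.98] off 2.5 grad -0.1
   [322. 243.] [306. 223.] n [-0.77  0.63] off 2.0 grad 18.6
   [306. 223.] [306. 213.] n [-1.    0.01] off -0.5 grad 29.1
   [306. 213.] [340. 208.] n [-0.16 -0.99] off -0.2 grad 32.0
   [340. 208.] [358. 226.] n [ 0.71 -0.7 ] off 0.0 grad 24.2
plate 0
   [358. 226.] [322. 232.] n [0.17 0.98] off -0.5 grad 5.1
   [322. 232.] [306. 213.] n [-0.76  0.65] off -2.2 grad 0.8
   [306. 211.] [340. 205.] n [-0.16 -0.99] off 0.0 grad 7.5
   [340. 205.] [358. 223.] n [ 0.71 -0.71] off 0.4 grad 30.1
plate 0.001
   [358. 226.] [322. 232.] n [0.17 0.98] off -0.1 grad 5.2
   [322. 232.] [306. 213.] n [-0.76  0.65] off -2.1 grad 1.9
   [306. 210.] [340. 205.] n [-0.16 -0.99] off -0.4 grad 7.3
   [340. 205.] [358. 223.] n [ 0.71 -0.71] off 0.1 grad 30.1
plate 0.002
   [358. 225.] [322. 231.] n [0.17 0.98] off 0.3 grad 5.1
   [322. 231.] [306. 212.] n [-0.76  0.65] off -2.0 grad 2.7
   [306. 210.] [340. 205.] n [-0.16 -0.99] off -0.8 grad 7.0
   [340. 205.] [358. 223.] n [ 0.71 -0.71] off -0.2 grad 30.1
```

Run:
```python
from z import *
h=np.load("pics/side_h.npy"); i=np.load("pics/side_i.npy");k=np.load("pics/side_k.npy"); f=np.load("pics/side_f.npy")
q=lambda T:proj("side",[np.array(T)/1e3])[0]
qh,qi,qk=q((510.7,-87.2,69.0)),q((509.8,-87.3,52.5)),q((507.7,-87.2,38.6)); print(qh,qi,qk)
def crop(im,c,Z=8,hw=(24,24)):
    M=np.array([[Z,0,200-Z*c[0]],[0,Z,150-Z*c[1]]],float)
    return cv2.warpAffine(im,M,(400,300),flags=cv2.INTER_CUBIC)
o=np.vstack([np.hstack([crop(h,qh),crop(i,qi)]),np.hstack([crop(f,qk),crop(k,qk)])])
cv2.imwrite("pics/z7.png",np.clip(o*1.7,0,255).astype(np.uint8)[:,:,::-1])
```

```text
[330.39059086 203.62619105] [330.72319321 210.36507173] [331.60382979 216.00550345]
```

View pics/z7.png

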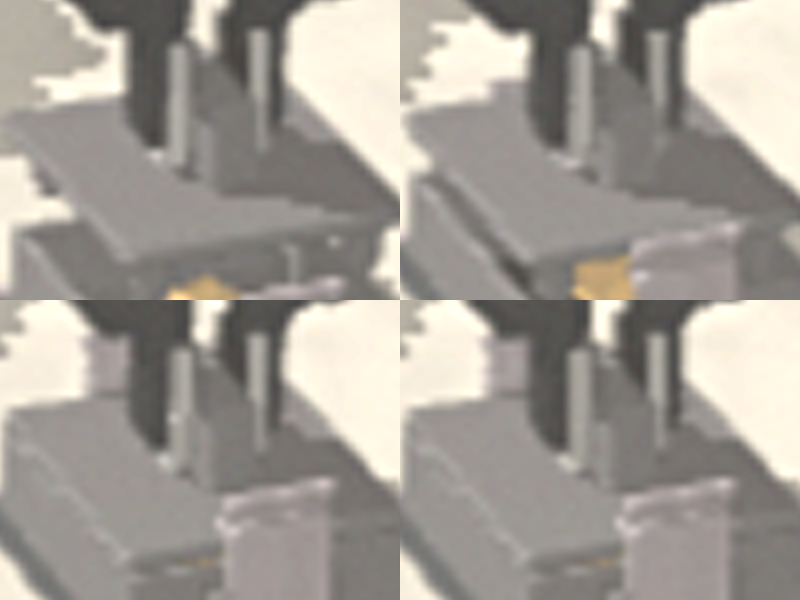

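The fit leaves 0–1 mm of doubt about full seating. I'll do one small wiggle under load, then compare the picture again.

>>> {"api": "carry_out", "payload": {"plan": [[[0,0,0,-0.12,0,-0.3,1],[0,0,0,-0.12,-0.12,-0.38,1],[0,0,0,0,-0.12,-0.38,1],[0,0,0,0,0.12,-0.38,1],[0,-0.006,0,-0.05,0.05,-0.38,1],[0,-0.006,0,-0.05,0,-0.38,1],[0,-0.006,0,-0.05,0,-0.38,1]]]}}

```text
clock: 15.7
tool_pos: [0.5078, -0.0873, 0.0386]
tool_rot: [-1.558, -0.264, 0.261]
ft_force: [-5.8, 3.1, 32.5]
grip_width: 0.0138
```

```bash
python3 st.py; python3 gap.py m
python3 - <<'E'
from hull import *
d=np.radians(19);PLT=box(-.042,.042,-.051,.051,.030,.036)
for n in "km": show(n,edges("side",np.load(f"pics/side_{n}.npy"),PLT,(507.9,-87.4,d),0,rng=2.5))
E
```

```text
t 15.7 pos mm [507.8 -87.3  38.6] yaw 19.15 down [ 0.0021 -0.0031 -1.    ] F [-5.84  3.1  32.51] M [0.45 0.52 0.02] w 13.81
324 [90 90 90 90 89 91 90 85 74 72 84 75] R-B [6 5 5 5 5 4 4 5]
328 [89 89 90 89 91 91 88 76 71 86 76 72] R-B [5 5 3 4 5 5 4 5]
330 [90 90 90 90 91 90 84 73 71 85 75 72] R-B [ 5  4  5  7 12  5  5  5]
332 [88 90 89 90 90 89 79 74 79 75 73 68] R-B [ 5  5  4  5 20  7  5  6]
352 [69 69 72 74 71 71 72 73 73 73 72 73] R-B [4 4 5 5 5 4 4 3]
k
   [358. 226.] [322. 232.] n [0.17 0.98] off -0.5 grad 5.1
   [322. 232.] [306. 213.] n [-0.76  0.65] off -2.2 grad 0.8
   [306. 211.] [340. 205.] n [-0.16 -0.99] off 0.0 grad 7.5
   [340. 205.] [358. 223.] n [ 0.71 -0.71] off 0.4 grad 30.1
m
   [358. 226.] [322. 232.] n [0.17 0.98] off -0.5 grad 4.9
   [322. 232.] [306. 213.] n [-0.76  0.65] off -2.2 grad 0.9
   [306. 211.] [340. 205.] n [-0.16 -0.99] off 0.0 grad 7.4
   [340. 205.] [358. 223.] n [ 0.71 -0.71] off 0.3 grad 30.1
```

>>> {"api": "carry_out", "payload": {"plan": [[[0,0,0,0,0,-0.1,1],[0,0,0,0,0,0,1],[0,0,0,0,0,0.05,1],[0,0,0,0,0,0.05,1]]]}}

```text
clock: 16.25
tool_pos: [0.5079, -0.0872, 0.0388]
tool_rot: [-1.558, -0.264, 0.261]
ft_force: [-1.9, 2.5, 5.1]
grip_width: 0.0135
```

```bash
python3 st.py; python3 gap.py n
```

```text
t 16.25 pos mm [507.9 -87.2  38.8] yaw 19.15 down [ 0.002  -0.0029 -1.    ] F [-1.89  2.52  5.1 ] M [ 0.28 -0.16  0.06] w 13.53
324 [90 90 89 90 90 91 90 83 74 71 84 76] R-B [5 6 6 5 3 4 5 4]
328 [89 90 90 90 90 92 88 75 66 86 76 73] R-B [7 5 5 3 4 3 5 5]
330 [90 89 90 90 90 91 84 74 72 84 75 74] R-B [ 7  6  4  5 12  5  5  5]
332 [88 89 90 89 90 87 78 73 82 75 73 68] R-B [ 5  5  5  5 22  7  4  4]
352 [67 66 74 74 72 73 74 73 72 74 73 73] R-B [3 3 5 4 5 3 4 4]
```

>>> {"api": "carry_out", "payload": {"plan": [[[0,0,0,0,0,0.05,1],[0,0,0,0,0,0.1,1],[0,0,0,0,0,0.12,1],[0,0,0,0,0,0.12,1]]]}}

```text
clock: 16.8
tool_pos: [0.5077, -0.0873, 0.0398]
tool_rot: [-1.558, -0.263, 0.262]
ft_force: [-0.4, 0.0, -0.9]
grip_width: 0.0137
```

```bash
python3 st.py; python3 gap.py o
```

```text
t 16.8 pos mm [507.7 -87.3  39.8] yaw 19.14 down [ 0.0015 -0.0029 -1.    ] F [-0.37  0.04 -0.89] M [-0.02  0.05  0.04] w 13.72
324 [89 89 91 89 90 90 90 79 73 76 85 75] R-B [5 5 6 5 4 4 5 5]
328 [90 90 91 90 91 90 82 72 63 72 74 73] R-B [6 5 4 4 5 4 4 5]
330 [90 91 90 91 91 88 78 73 81 86 75 73] R-B [ 7  5  4  6 26  7  4  4]
332 [90 90 89 90 90 86 75 81 82 75 73 67] R-B [ 5  5  4 22 25  7  4  6]
352 [69 70 74 73 72 72 73 72 74 73 73 74] R-B [3 3 5 5 5 3 4 5]
```

Run:
```python
from z import *
L={n:np.load(f"pics/side_{n}.npy") for n in ("im","h","i","f","g","k","m","n","o")}
for x in (339,342,345):
    for n in L: print(x,n,L[n][218:228,x].astype(float).mean(1).round(0).astype(int))
print("far catch")
for x in (319,321,323):
    for n in ("im","f","m","o"): print(x,n,L[n][198:212,x].astype(float).mean(1).round(0).astype(int))
for n in ("im","f","m","o"): print("row204",n,L[n][204,312:330].astype(float).mean(1).round(0).astype(int))
draw(L["o"],[],(295,370,182,256),8,"pics/z8.png")
```

```text
339 im [ 71  70  71 100  97  84  86  90  93  94]
339 h [68 67 70 94 95 84 83 85 92 93]
339 i [91 89 87 97 95 83 84 85 92 91]
339 f [68 70 69 92 95 84 84 89 92 91]
339 g [69 69 68 92 96 84 85 89 93 91]
339 k [68 69 68 91 95 84 85 91 92 91]
339 m [69 69 69 91 95 84 84 90 92 93]
339 n [69 69 69 91 96 84 84 90 92 92]
339 o [68 68 68 91 95 84 84 90 92 91]
342 im [ 85  84  84 109  97  86  92  86  91  92]
342 h [ 83  82  84 109  97  86  84  85  90  91]
342 i [ 88  90  88 106  96  85  84  85  89  91]
342 f [ 68  68  71 107  97  85  90  86  91  90]
342 g [ 68  68  71 107  97  86  92  86  90  92]
342 k [ 68  66  71 108  97  86  90  86  90  92]
342 m [ 69  67  70 106  96  86  91  85  89  91]
342 n [ 67  68  70 107  97  86  91  86  89  91]
342 o [ 68  66  72 106  97  85  91  87  90  90]
345 im [ 88  88 104  97  83  86  86  93  92  90]
345 h [64 66 89 94 82 84 84 91 90 89]
345 i [87 88 99 94 82 84 85 91 90 90]
345 f [68 69 93 94 83 84 84 91 91 88]
345 g [69 69 92 94 83 84 85 90 90 90]
345 k [68 69 92 94 84 83 84 92 90 90]
345 m [67 69 92 94 83 84 85 91 90 89]
345 n [69 69 93 95 84 84 86 91 91 90]
[... 326 characters left out ...]
3]
321 f [50 49 48 49 70 93 95 96 96 94 90 74 87 90]
321 m [50 51 47 50 69 93 95 96 97 94 90 74 88 91]
321 o [50 50 47 52 93 95 95 96 95 95 85 72 87 90]
323 im [145 146 143 113  94  93  94  96  96  92  86  90  91  75]
323 f [48 50 49 49 60 65 65 69 63 63 61 57 61 62]
323 m [49 49 50 50 55 61 60 62 63 64 61 58 61 60]
323 o [49 50 49 53 66 66 66 67 69 67 61 61 61 62]
row204 im [141 141 142 143 145 131 103  91  94  94  93  94  94  93  95  95  93  97]
row204 f [141 141 142 142 143 131 104  91  92  95  95  65  48  49  48  49  71  93]
row204 m [141 140 141 142 144 130 103  91  93  95  86  60  47  48  48  51  73  93]
row204 o [141 141 141 143 145 131 102  90  92  95  94  66  49  50  49  51  71  94]
```

View pics/z8.png

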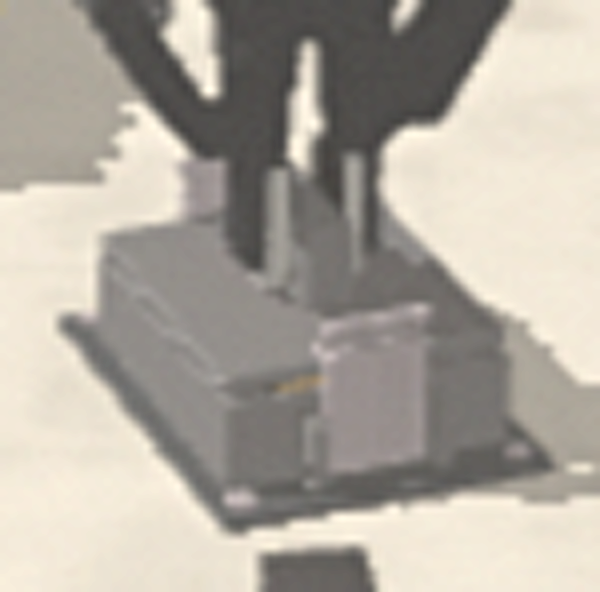

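The light pull raised the near (+y) end slightly while both catches stayed at rest. That suggests the cover is pitched in the grip about its x axis. I'll rock the +y end down while pressing.

>>> {"api": "carry_out", "payload": {"plan": [[[0,0,0,0,0,-0.2,1],[-0.014,-0.005,0,0,0,-0.4,1],[-0.028,-0.01,0,0,0,-0.45,1],[-0.042,-0.014,0,0,0,-0.45,1],[-0.042,-0.014,0,0,0,-0.45,1]]]}}

```text
clock: 17.48
tool_pos: [0.5083, -0.088, 0.0384]
tool_rot: [-1.604, -0.273, 0.258]
ft_force: [-3.9, -0.7, 25.0]
grip_width: 0.0135
```

```bash
python3 st.py; python3 gap.py p
python3 - <<'E'
from hull import *
d=np.radians(19);PLT=box(-.042,.042,-.051,.051,.030,.036)
for n in "mop": show(n,edges("side",np.load(f"pics/side_{n}.npy"),PLT,(507.9,-87.4,d),0,rng=2.5))
E
```

```text
t 17.48 pos mm [508.3 -88.   38.4] yaw 19.26 down [ 0.0181 -0.0472 -0.9987] F [-3.86 -0.66 25.01] M [0.25 0.65 0.25] w 13.46
324 [89 90 90 90 90 90 92 89 78 72 84 76] R-B [5 5 5 5 5 3 4 5]
328 [90 90 90 89 90 91 88 79 72 71 73 73] R-B [5 5 4 5 4 5 4 4]
330 [90 89 90 90 89 90 87 76 72 73 74 73] R-B [ 6  4  4  4 11  5  4  6]
332 [89 89 88 90 89 89 81 75 72 74 72 68] R-B [ 5  6  4  5 11  5  4  5]
352 [69 68 73 74 72 71 72 72 72 73 73 72] R-B [4 4 4 4 4 5 4 4]
m
   [358. 226.] [322. 232.] n [0.17 0.98] off -0.5 grad 4.9
   [322. 232.] [306. 213.] n [-0.76  0.65] off -2.2 grad 0.9
   [306. 211.] [340. 205.] n [-0.16 -0.99] off 0.0 grad 7.4
   [340. 205.] [358. 223.] n [ 0.71 -0.71] off 0.3 grad 30.1
o
   [358. 226.] [322. 232.] n [0.17 0.98] off -1.6 grad 3.1
   [322. 232.] [306. 213.] n [-0.76  0.65] off 2.5 grad -0.0
   [306. 211.] [340. 205.] n [-0.16 -0.99] off 0.9 grad 7.9
   [340. 205.] [358. 223.] n [ 0.71 -0.71] off 0.3 grad 35.8
p
   [358. 226.] [322. 232.] n [0.17 0.98] off -0.3 grad 1.1
   [322. 232.] [306. 213.] n [-0.76  0.65] off -2.2 grad 0.8
   [306. 211.] [340. 205.] n [-0.16 -0.99] off 0.0 grad 5.1
   [340. 205.] [358. 223.] n [ 0.71 -0.71] off 0.2 grad 34.3
```

>>> {"api": "carry_out", "payload": {"plan": [[[0,0,0,0,0.05,-0.4,1],[0,0,0,0,0.05,-0.45,1],[0.025,0.0,0,0,0.05,-0.45,1],[0.045,-0.018,0,0,0.05,-0.45,1],[0.045,-0.018,0,-0.03,0.07,-0.45,1],[0.045,-0.018,0,-0.03,0.07,-0.4,1]]]}}

```text
clock: 18.27
tool_pos: [0.5085, -0.0878, 0.0388]
tool_rot: [-1.566, -0.295, 0.236]
ft_force: [-6.1, 2.1, 34.1]
grip_width: 0.0136
```

```bash
python3 st.py; python3 gap.py q
python3 - <<'E'
from hull import *
d=np.radians(19);PLT=box(-.042,.042,-.051,.051,.030,.036)
L={n:np.load(f"pics/side_{n}.npy") for n in "ipq"}
for n in "q": show(n,edges("side",L[n],PLT,(507.9,-87.4,d),0,rng=2.5))
for x in (339,342,345):
    for n in L: print(x,n,L[n][218:228,x].astype(float).mean(1).round(0).astype(int))
E
```

```text
t 18.27 pos mm [508.5 -87.8  38.8] yaw 19.39 down [ 0.039  -0.0048 -0.9992] F [-6.08  2.12 34.12] M [-1.11  1.65 -0.04] w 13.57
324 [89 89 89 89 89 89 89 82 72 73 85 75] R-B [5 5 5 4 4 5 4 6]
328 [88 90 89 90 89 91 86 75 64 72 74 73] R-B [5 6 4 2 4 4 5 5]
330 [89 89 89 90 90 89 81 72 73 73 73 73] R-B [ 5  4  4  6 18  6  3  5]
332 [91 89 88 89 89 87 77 77 81 76 74 69] R-B [ 5  4  5 12 23  8  4  5]
352 [70 66 72 73 72 72 73 73 73 74 72 73] R-B [5 3 6 5 3 3 4 4]
q
   [358. 226.] [322. 232.] n [0.17 0.98] off 0.9 grad 0.0
   [322. 232.] [306. 213.] n [-0.76  0.65] off -2.4 grad 0.1
   [306. 211.] [340. 205.] n [-0.16 -0.99] off 0.0 grad 7.6
   [340. 205.] [358. 223.] n [ 0.71 -0.71] off 0.1 grad 36.7
339 i [91 89 87 97 95 83 84 85 92 91]
339 p [68 69 69 91 95 85 84 89 92 91]
339 q [68 68 70 91 96 83 84 90 92 91]
342 i [ 88  90  88 106  96  85  84  85  89  91]
342 p [ 68  67  71 106  98  86  91  84  89  90]
342 q [ 69  67  70 106  96  86  92  86  90  91]
345 i [87 88 99 94 82 84 85 91 90 90]
345 p [68 68 93 94 83 83 86 91 90 90]
345 q [66 67 92 94 82 84 85 90 90 89]
```

I had the sign of the y turn wrong, so the tool is rolled about 2.2°. I'll level the roll, keep a slight pitch, and press.

>>> {"api": "carry_out", "payload": {"plan": [[[0,0.015,0,-0.03,0.03,-0.3,1],[-0.01,0.035,0,-0.06,0.04,-0.35,1],[-0.02,0.045,0,-0.06,0.04,-0.4,1],[-0.02,0.045,0,-0.06,0.04,-0.4,1],[-0.02,0.045,0,-0.06,0.04,-0.4,1]]]}}

```text
clock: 18.95
tool_pos: [0.5082, -0.0879, 0.0384]
tool_rot: [-1.58, -0.261, 0.273]
ft_force: [-7.5, -0.6, 29.8]
grip_width: 0.0139
```

```bash
python3 st.py; python3 gap.py r
python3 - <<'E'
from hull import *
d=np.radians(19);PLT=box(-.042,.042,-.051,.051,.030,.036)
L={n:np.load(f"pics/side_{n}.npy") for n in "r"}
for n in "r": show(n,edges("side",L[n],PLT,(507.9,-87.4,d),0,rng=2.5))
draw(L["r"],[],(295,370,182,256),8,"pics/z9.png")
E
```

```text
t 18.95 pos mm [508.2 -87.9  38.4] yaw 19.42 down [-0.003  -0.0268 -0.9996] F [-7.51 -0.58 29.8 ] M [-0.26  0.26 -0.06] w 13.9
324 [89 89 90 91 91 90 92 89 77 72 85 76] R-B [7 6 6 5 4 3 6 5]
328 [89 89 90 90 90 91 89 77 72 74 73 73] R-B [5 5 4 4 4 4 4 5]
330 [90 89 90 90 90 90 87 74 72 84 76 72] R-B [ 5  5  5  4 10  5  5  5]
332 [89 89 89 90 89 89 80 72 72 75 73 68] R-B [ 6  4  5  5 11  6  5  4]
352 [69 68 72 74 72 71 73 73 74 73 73 74] R-B [4 5 5 4 4 4 5 4]
r
   [358. 226.] [322. 232.] n [0.17 0.98] off -0.2 grad 3.7
   [322. 232.] [306. 213.] n [-0.76  0.65] off -2.2 grad 0.7
   [306. 211.] [340. 205.] n [-0.16 -0.99] off -0.1 grad 5.8
   [340. 205.] [358. 223.] n [ 0.71 -0.71] off 0.1 grad 36.6Traceback (most recent call last):
  File "<stdin>", line 5, in <module>
NameError: name 'draw' is not defined
```

>>> {"api": "carry_out", "payload": {"plan": [[[0,0,0,0,0,-0.15,1],[0,0,0,0,0,0,1],[0,0,0,0,0,0.1,1],[0,0,0,0,0,0.15,1],[0,0,0,0,0,0.15,1]]]}}

```text
clock: 19.62
tool_pos: [0.5085, -0.088, 0.0397]
tool_rot: [-1.581, -0.261, 0.273]
ft_force: [0.2, 0.1, 1.0]
grip_width: 0.0136
```

```bash
python3 st.py; python3 gap.py s
python3 - <<'E'
from z import *
d=np.radians(19);PLT=box(-.042,.042,-.051,.051,.030,.036)
L={n:np.load(f"pics/side_{n}.npy") for n in "rs"}
for n in "s": show(n,edges("side",L[n],PLT,(507.9,-87.4,d),0,rng=2.5))
draw(L["r"],[],(295,370,182,256),5,"pics/z9.png");draw(L["s"],[],(295,370,182,256),5,"pics/z10.png")
cv2.imwrite("pics/z11.png",np.hstack([cv2.imread("pics/z9.png"),cv2.imread("pics/z10.png")]))
E
```

```text
t 19.62 pos mm [508.5 -88.   39.7] yaw 19.42 down [-0.0027 -0.0269 -0.9996] F [0.2  0.14 1.02] M [-0.08 -0.1  -0.03] w 13.62
324 [91 90 91 90 92 89 89 81 72 74 84 75] R-B [5 5 4 3 4 4 4 4]
328 [89 90 90 91 90 90 83 73 64 72 73 73] R-B [5 5 4 5 5 3 4 5]
330 [91 90 90 90 91 90 78 73 80 75 73 73] R-B [ 6  5  4  5 28  8  4  3]
332 [90 90 90 90 90 85 74 81 82 75 72 68] R-B [ 5  3  4 21 25  7  4  4]
352 [68 72 75 72 73 72 74 72 73 73 73 73] R-B [4 4 4 4 4 4 4 4]
s
   [358. 226.] [322. 232.] n [0.17 0.98] off -1.6 grad 2.8
   [322. 232.] [306. 213.] n [-0.76  0.65] off 2.5 grad -0.1
   [306. 211.] [340. 205.] n [-0.16 -0.99] off -0.1 grad 5.8
   [340. 205.] [358. 223.] n [ 0.71 -0.71] off 0.4 grad 35.7
```

View pics/z11.png

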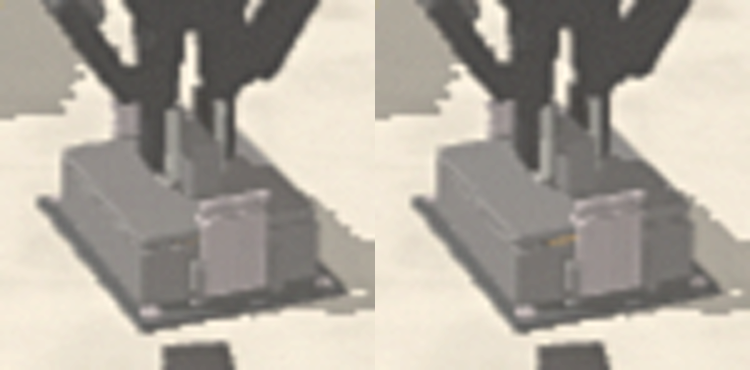

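>>> {"api": "carry_out", "payload": {"plan": [[[0,0,0,0,0,0.1,1],[0,0,0,0,0,0.15,1],[0,0,0,0,0,0.2,1],[0,0,0,0,0,0.2,1]]]}}

```text
clock: 20.18
tool_pos: [0.5084, -0.0882, 0.0411]
tool_rot: [-1.58, -0.261, 0.273]
ft_force: [0.2, -1.7, -9.1]
grip_width: 0.0133
```

```bash
python3 st.py; python3 gap.py t
python3 - <<'E'
import numpy as np
L={n:np.load(f"pics/side_{n}.npy") for n in "ist"}
for x in (339,342,345):
    for n in L: print(x,n,L[n][218:228,x].astype(float).mean(1).round(0).astype(int))
for n in L: print("row204",n,L[n][204,312:322].astype(float).mean(1).round(0).astype(int))
E
```

```text
t 20.18 pos mm [508.4 -88.2  41.1] yaw 19.43 down [-0.0032 -0.027  -0.9996] F [ 0.16 -1.7  -9.09] M [-0.43 -0.31  0.06] w 13.25
324 [90 91 89 90 90 91 88 77 68 74 85 76] R-B [5 5 5 4 4 4 4 5]
328 [90 90 89 91 91 89 76 71 66 70 74 74] R-B [5 4 4 5 5 3 4 4]
330 [90 90 90 90 91 82 74 77 80 74 74 73] R-B [ 5  5  3 21 29  7  4  5]
332 [91 90 90 90 87 76 73 94 85 75 72 67] R-B [ 4  3  7 44 27  5  3  5]
352 [69 73 73 69 73 72 74 72 73 73 73 72] R-B [4 4 3 4 4 4 4 4]
339 i [91 89 87 97 95 83 84 85 92 91]
339 s [70 68 70 91 95 84 85 89 92 92]
339 t [ 69  67  70 101  97  84  84  90  91  92]
342 i [ 88  90  88 106  96  85  84  85  89  91]
342 s [ 68  68  70 107  97  86  90  85  90  91]
342 t [ 69  67  70 111  95  85  91  85  90  91]
345 i [87 88 99 94 82 84 85 91 90 90]
345 s [68 68 93 94 84 84 86 91 90 90]
345 t [67 69 89 96 85 84 84 90 91 90]
row204 i [141 132 122 119 119 104  90  88  90  84]
row204 s [140 140 142 143 145 131 102  91  94  95]
row204 t [140 140 141 142 145 130 102  92  93  94]
```

It takes 9 N to pull up and the catch starts to flex, so the cover is latched with about 1.5 mm of play. Now the final press, in the orientation that seated it flat.

>>> {"api": "carry_out", "payload": {"plan": [[[0,0,0,-0.02,0.03,-0.2,1],[0,0,0,-0.04,0.05,-0.4,1],[0,0,0,-0.04,0.05,-0.55,1],[0,0,0,-0.04,0.05,-0.62,1],[0,0,0,-0.04,0.05,-0.65,1],[0,0,0,-0.04,0.05,-0.65,1],[0,0,0,-0.04,0.05,-0.65,1]]]}}

```text
clock: 21.1
tool_pos: [0.5081, -0.0878, 0.0384]
tool_rot: [-1.582, -0.263, 0.271]
ft_force: [-7.2, 0.2, 24.9]
grip_width: 0.0134
```

```bash
python3 st.py; python3 gap.py u
python3 - <<'E'
from z import *
d=np.radians(19);PLT=box(-.042,.042,-.051,.051,.030,.036)
L={n:np.load(f"pics/side_{n}.npy") for n in "u"}
for n in "u": show(n,edges("side",L[n],PLT,(507.9,-87.4,d),0,rng=2.5))
draw(L["u"],[],(295,370,182,256),8,"pics/z12.png")
cv2.imwrite("pics/full.png",L["u"][:,:,::-1])
E
python3 st.py
```

```text
t 21.1 pos mm [508.1 -87.8  38.4] yaw 19.43 down [-5.000e-04 -2.840e-02 -9.996e-01] F [-7.16  0.25 24.89] M [-0.46  0.15 -0.06] w 13.36
324 [91 88 90 90 90 89 90 90 78 71 85 75] R-B [5 5 6 5 4 4 6 4]
328 [89 89 89 90 90 91 90 77 72 72 73 73] R-B [5 4 6 5 3 5 5 4]
330 [89 89 89 90 91 90 86 75 71 72 72 74] R-B [ 6  4  5  5 10  6  5  4]
332 [89 89 90 89 89 89 82 74 73 75 73 68] R-B [ 5  4  5  5 10  5  5  4]
352 [68 68 72 74 71 72 74 72 73 73 73 73] R-B [4 5 4 4 4 3 3 4]
u
   [358. 226.] [322. 232.] n [0.17 0.98] off -0.2 grad 1.1
   [322. 232.] [306. 213.] n [-0.76  0.65] off -2.2 grad 0.8
   [306. 211.] [340. 205.] n [-0.16 -0.99] off 0.0 grad 4.7
   [340. 205.] [358. 223.] n [ 0.71 -0.71] off 0.1 grad 33.4
t 21.15 pos mm [508.1 -87.8  38.4] yaw 19.43 down [-5.000e-04 -2.840e-02 -9.996e-01] F [-7.05  1.17 25.57] M [-0.34  0.2  -0.12] w 13.78
```

View pics/z12.png

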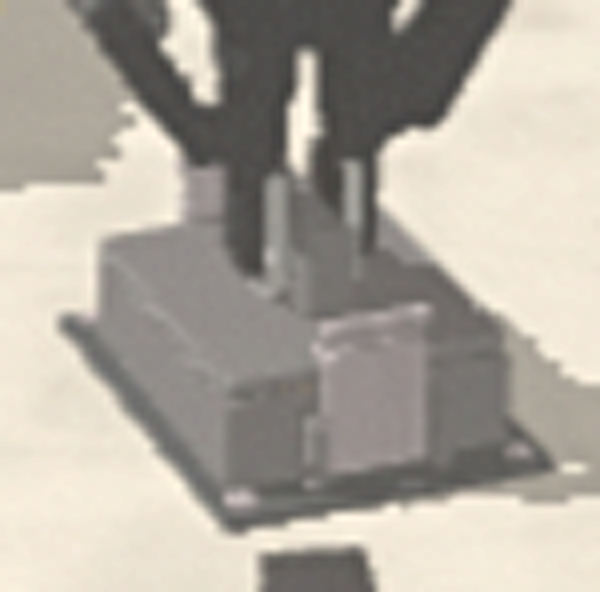

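View pics/full.png

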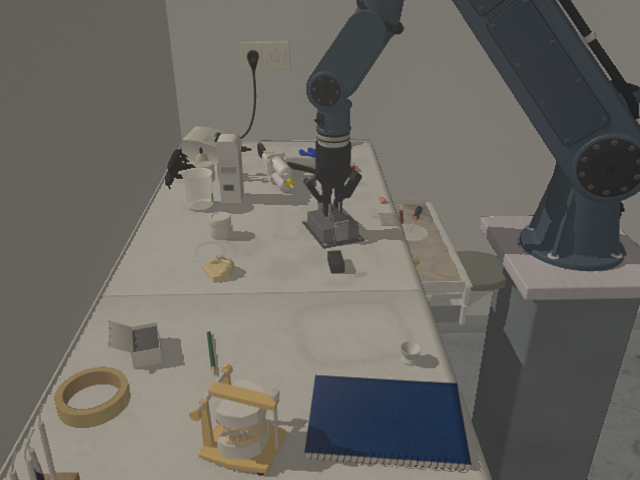

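>>> {"api": "carry_out", "payload": {"plan": [[[0,0,0,-0.04,0,-0.35,1],[0,0,0,-0.04,0,-0.4,1],[0,0,0,-0.04,0,-0.4,1],[0,0,0,-0.04,0,-0.4,1],[0,0,0,-0.04,0,-0.4,1]]]}}

```text
clock: 21.78
tool_pos: [0.5081, -0.0878, 0.0384]
tool_rot: [-1.584, -0.265, 0.269]
ft_force: [-6.2, 1.5, 26.4]
grip_width: 0.0138
```

```bash
python3 st.py; python3 gap.py v;python3 st.py; python3 -c "
from workcell import job; print(job.job_done())"
```

```text
t 21.77 pos mm [508.1 -87.8  38.4] yaw 19.43 down [ 0.0027 -0.0298 -0.9996] F [-6.17  1.51 26.38] M [-0.22  0.15 -0.02] w 13.81
324 [89 90 90 89 89 90 89 91 79 73 85 75] R-B [5 5 5 5 4 4 5 5]
328 [90 89 90 90 90 90 87 77 72 73 72 73] R-B [5 5 5 4 5 4 5 5]
330 [89 89 89 90 90 92 86 74 71 73 74 74] R-B [ 6  6  5  6 10  5  5  4]
332 [89 90 90 89 89 89 81 72 73 75 73 68] R-B [ 5  5  3  4 11  5  5  5]
352 [69 69 72 75 72 71 73 72 74 73 73 74] R-B [4 3 6 4 4 4 4 3]
t 21.82 pos mm [508.1 -87.8  38.4] yaw 19.43 down [ 0.0027 -0.0298 -0.9996] F [-5.91  0.97 26.25] M [-0.17  0.13 -0.11] w 13.95
the job is handed in; nothing more can be done
None
```

I closed the case and handed it in at about 22 s, with the gripper still holding the ridge and pushing down at about 26 N. No verdict was reported.

I picked the cover up by its ridge, centred its pins in the tray by touching each wall lightly, and pressed it down. It first sat pitched in the grip with a gap of about 1 mm at the +y end, so I rocked it level under load and pressed again.

**Checks that passed**
- **Catches:** a light test pull met about 9 N of resistance and the +y catch began to flex, so the cover is latched. With the cover down, both catches look exactly as they did at rest.
- **Seating:** the plate edges match the flush position to within about 0.3 mm, and more force or tilt no longer moved the cover.
- **Other things on the worktop:** they look undisturbed in the last side picture, by eye only.

**Checks that were less clear**
- **Play under the catches:** before the 9 N resistance, the cover lifted freely by about 1.5 mm. The task description says the catches draw it down, so this doesn't quite agree.
- **Trace at the +y seam:** a very faint orange tint remains there. It did not change with further pressing.
- **Tool lean:** the tool leans about 1.7° because the cover pivoted slightly in the grip.
- **Peak push:** the wrist force briefly touched 40 N while pressing. It was applied through the fingers, not the gripper's body.

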